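# Pack ripe cheeses and a humidity probe into a ripening box and shut the lid

### The job

Load every cheese from the wire rack into the open ripening box, setting each one down gently so that it stands flat on the box floor in a single layer. Then carry the humidity probe level, holding it at its balance point near the heavy head, and lay it across the box on the two slotted ledges above the cheeses. Last, lower the lid fully closed without slamming it, and leave the spray bottle, brush and bowl where they are.

Things in the scene. Friction and masses are not known exactly. Their poses are not given: they have to be found in the camera images.
- cheese1: one of four to six alike soft-ripened cheeses (some may be absent): pale grey-white rounded drum, 62 mm diameter, 48 mm tall, about 0.16 kg, standing on the wire rack; its widest part is from 15 to 33 mm above its underside. Origin: its centre, 24 mm above its underside, z along its axis (up). Any place in the box and either face down will do.
- cheese2: one of four to six alike soft-ripened cheeses (some may be absent): pale grey-white rounded drum, 62 mm diameter, 48 mm tall, about 0.16 kg, standing on the wire rack; its widest part is from 15 to 33 mm above its underside. Origin: its centre, 24 mm above its underside, z along its axis (up). Any place in the box and either face down will do.
- cheese3: one of four to six alike soft-ripened cheeses (some may be absent): pale grey-white rounded drum, 62 mm diameter, 48 mm tall, about 0.16 kg, standing on the wire rack; its widest part is from 15 to 33 mm above its underside. Origin: its centre, 24 mm above its underside, z along its axis (up). Any place in the box and either face down will do.
- cheese4: one of four to six alike soft-ripened cheeses (some may be absent): pale grey-white rounded drum, 62 mm diameter, 48 mm tall, about 0.16 kg, standing on the wire rack; its widest part is from 15 to 33 mm above its underside. Origin: its centre, 24 mm above its underside, z along its axis (up). Any place in the box and either face down will do.
- cheese5: one of four to six alike soft-ripened cheeses (some may be absent): pale grey-white rounded drum, 62 mm diameter, 48 mm tall, about 0.16 kg, standing on the wire rack; its widest part is from 15 to 33 mm above its underside. Origin: its centre, 24 mm above its underside, z along its axis (up). Any place in the box and either face down will do.
- cheese6: one of four to six alike soft-ripened cheeses (some may be absent): pale grey-white rounded drum, 62 mm diameter, 48 mm tall, about 0.16 kg, standing on the wire rack; its widest part is from 15 to 33 mm above its underside. Origin: its centre, 24 mm above its underside, z along its axis (up). Any place in the box and either face down will do.
- rack: low steel wire rack tray on the table, 300 x 300 mm, its top 20 mm above the table; fixed. Origin: centre of the underside.
- box: deep grey plastic ripening box, fixed, open at the top: outside 266 mm along its x, 290 along its y, 105 high; walls and floor 6 mm thick (inside 254 x 278 mm). Origin: centre of the underside, z up; +x points to the hinge side (roughly the robot's left, world +y), so its y lies roughly along world -x
- ledge_a (a point): middle of the supporting face of a steel ledge inside the box, at x 0, y -125.5, z 64 mm in the box's frame. The ledge juts 27 mm inward from the wall, is 6 mm thick (the cheeses fit beneath) and 60 mm wide; a lip 12 mm high on each side leaves a slot 44 mm wide along the box's y
- ledge_b (a point): the same on the opposite wall, at y +125.5 mm in the box's frame
- probe: humidity probe 256 mm long, 0.23 kg, lying on the table between rack and box: heavy square steel head (45 long x 32 x 32 mm) at its +x end, light black end block (30 x 32 x 32 mm) at its -x end, between them a round stem 16 mm in diameter, axis 16 mm above the underside. Origin: middle of its length, on the underside; x to the head, z up
- probe_balance (a point): the probe's balance point on the stem's axis, 62 mm from its origin towards the head, 21 mm short of the head. Laid in place, the head rests on one ledge and the end block on the other (either way round), with 11 mm to spare to each wall and 6 mm to each side
- lid (a joint): lid hinge angle in rad: 0 is closed, about 1.57 upright, it opens to 1.9. Stiff friction hinge (about 0.6 N m, lid 0.3 kg): the lid stays where it is left, and takes about 2 to 4 N at its edge to move
- lid_hinge (a point): middle of the lid's hinge line, at x +133, y 0, z 105.5 mm in the box's frame; the line runs along the box's y. The lid is a white plate 266 mm (hinge to free edge) x 290 mm, 8 mm thick; open, it stands up from this line, its outer face away from the box; closed, it covers the box
- lid_handle (a point): grip point of the knob on the lid's outer face, 30 mm from the free edge, in the middle of its width, 35 mm out from the face. The lid may equally be pushed on its outer face
- spray: bystander: white bottle, 66 mm diameter, 170 mm tall, standing beyond the work; not to be disturbed
- brush: bystander: brush lying beyond the rack; not to be disturbed
- bowl: bystander: small steel bowl, 120 mm diameter, 50 mm high, to the robot's right; not to be disturbed
Not all that is in view belongs to the job. What is shaped like the cheese5 but turquoise is not meant.

How it is judged (in metres and radians):
On the way, in this order (a step that is already met when the one before it is completed fails the run):
1. every cheese stands flat on the floor of the box, let go (x of cheese1 in the frame of box between -0.127 and 0.127 m and y of cheese1 in the frame of box between -0.139 and 0.139 m and z of each of cheese1, cheese2, cheese3, cheese4, cheese5, cheese6 in the frame of box below 0.034 m and angle between the z axis of each of cheese1, cheese2, cheese3, cheese4, cheese5, cheese6 and the z axis of box, either way round below 0.2 rad and linear speed of each of cheese1, cheese2, cheese3, cheese4, cheese5, cheese6 below 0.03 m/s and x of cheese2 in the frame of box between -0.127 and 0.127 m and y of cheese2 in the frame of box between -0.139 and 0.139 m and x of cheese3 in the frame of box between -0.127 and 0.127 m and y of cheese3 in the frame of box between -0.139 and 0.139 m and x of cheese4 in the frame of box between -0.127 and 0.127 m and y of cheese4 in the frame of box between -0.139 and 0.139 m and x of cheese5 in the frame of box between -0.127 and 0.127 m and y of cheese5 in the frame of box between -0.139 and 0.139 m and x of cheese6 in the frame of box between -0.127 and 0.127 m and y of cheese6 in the frame of box between -0.139 and 0.139 m and contact force between each of cheese1, cheese2, cheese3, cheese4, cheese5, cheese6 and the fingers below 0.1 N), for 0.2 s.
2. the probe is held up level, clear of the box's rim (height (world z) of probe above 0.13 m and angle between probe's own z axis and vertical below 0.25 rad), for 0.3 s.
3. the probe lies level in both ledges, let go, with the lid still open (x of probe in the frame of box between -0.012 and 0.012 m and y of probe in the frame of box between -0.016 and 0.016 m and z of probe in the frame of box between 0.058 and 0.07 m and angle between probe's own z axis and vertical below 0.1 rad and angle between the x axis of probe and the y axis of box, either way round below 0.12 rad and linear speed of probe below 0.03 m/s and contact force between probe and the fingers below 0.1 N and value of joint lid above 0.8 rad), for 0.2 s.
4. the lid is fully closed (value of joint lid below 0.04 rad), for 0.2 s.
At the end, for the whole second after the job is handed in: Every cheese present stands flat (within 0.2 rad) on the box's floor inside its walls; the probe lies level (0.1 rad) on the two ledges, within 12 mm of their middle line, 16 mm along and 0.12 rad of the box's y axis; the lid is within 0.04 rad of closed; all at rest and let go (x of cheese1 in the frame of box between -0.127 and 0.127 m and y of cheese1 in the frame of box between -0.139 and 0.139 m and z of each of cheese1, cheese2, cheese3, cheese4, cheese5, cheese6 in the frame of box below 0.034 m and angle between the z axis of each of cheese1, cheese2, cheese3, cheese4, cheese5, cheese6 and the z axis of box, either way round below 0.2 rad and linear speed of each of cheese1, cheese2, cheese3, cheese4, cheese5, cheese6, probe below 0.03 m/s and x of cheese2 in the frame of box between -0.127 and 0.127 m and y of cheese2 in the frame of box between -0.139 and 0.139 m and x of cheese3 in the frame of box between -0.127 and 0.127 m and y of cheese3 in the frame of box between -0.139 and 0.139 m and x of cheese4 in the frame of box between -0.127 and 0.127 m and y of cheese4 in the frame of box between -0.139 and 0.139 m and x of cheese5 in the frame of box between -0.127 and 0.127 m and y of cheese5 in the frame of box between -0.139 and 0.139 m and x of cheese6 in the frame of box between -0.127 and 0.127 m and y of cheese6 in the frame of box between -0.139 and 0.139 m and x of probe in the frame of box between -0.012 and 0.012 m and y of probe in the frame of box between -0.016 and 0.016 m and z of probe in the frame of box between 0.058 and 0.07 m and angle between probe's own z axis and vertical below 0.1 rad and angle between the x axis of probe and the y axis of box, either way round below 0.12 rad and contact force between probe and the fingers below 0.1 N and value of joint lid below 0.04 rad and velocity of joint lid between -0.05 and 0.05 rad/s); the robot touches nothing.
It fails at once if a cheese is let fall into the box: loose above its floor and faster than 0.45 m/s (a drop of over about 15 mm) ((x of cheese1 in the frame of box between -0.127 and 0.127 m and y of cheese1 in the frame of box between -0.139 and 0.139 m and z of cheese1 in the frame of box between 0.037 and 0.144 m and contact force between cheese1 and the fingers below 0.1 N and linear speed of cheese1 above 0.45 m/s) or (x of cheese2 in the frame of box between -0.127 and 0.127 m and y of cheese2 in the frame of box between -0.139 and 0.139 m and z of cheese2 in the frame of box between 0.037 and 0.144 m and contact force between cheese2 and the fingers below 0.1 N and linear speed of cheese2 above 0.45 m/s) or (x of cheese3 in the frame of box between -0.127 and 0.127 m and y of cheese3 in the frame of box between -0.139 and 0.139 m and z of cheese3 in the frame of box between 0.037 and 0.144 m and contact force between cheese3 and the fingers below 0.1 N and linear speed of cheese3 above 0.45 m/s) or (x of cheese4 in the frame of box between -0.127 and 0.127 m and y of cheese4 in the frame of box between -0.139 and 0.139 m and z of cheese4 in the frame of box between 0.037 and 0.144 m and contact force between cheese4 and the fingers below 0.1 N and linear speed of cheese4 above 0.45 m/s) or (x of cheese5 in the frame of box between -0.127 and 0.127 m and y of cheese5 in the frame of box between -0.139 and 0.139 m and z of cheese5 in the frame of box between 0.037 and 0.144 m and contact force between cheese5 and the fingers below 0.1 N and linear speed of cheese5 above 0.45 m/s) or (x of cheese6 in the frame of box between -0.127 and 0.127 m and y of cheese6 in the frame of box between -0.139 and 0.139 m and z of cheese6 in the frame of box between 0.037 and 0.144 m and contact force between cheese6 and the fingers below 0.1 N and linear speed of cheese6 above 0.45 m/s)).
It fails at once if a cheese is pressed hard on the box: over 40 N between it and the box (contact force between any of cheese1, cheese2, cheese3, cheese4, cheese5, cheese6 and box above 40 N).
It fails at once if the probe tips over 0.4 rad from level (angle between probe's own z axis and vertical above 0.4 rad).
It fails at once if the lid is slammed: it closes faster than 1.5 rad/s (velocity of joint lid below -1.5 rad/s).
It fails at once if spray bottle, brush or bowl is moved over 30 mm (distance of any of spray, brush, bowl from where it was at the start of the episode above 0.03 m).
Of cheese1, cheese2, cheese3, cheese4, cheese5, cheese6 only 4 to 6 are there at a start; the rules pass over those that are not, and their reading is None.
At some moment in a run one of cheese1, cheese2, cheese3, cheese4, cheese5, cheese6 may be knocked a few centimetres aside while the robot is not near it.
It also fails if it takes over 210 s, if anything falls off the work surface, if the arm or the gripper's body presses on something with over 40 N, if the wrist force passes 120 N, or if a joint passes its speed limit or range.

### The arm

A 6-joint arm with a two-finger parallel gripper is mounted at the origin on the work surface. World frame = base frame: x ahead of the robot, y to its left, z up, the work surface at z = 0. Lengths are in m, angles in degrees, forces in N, time in s.
With the tool pointing down it reaches from about 0.25 to 0.725 m from the base axis. Payload 9.7 kg.
Tool frame: the origin (TCP) lies between the finger pads; the fingertips stand 19 mm ahead of it and the grasp point (between the pads) is the TCP; z points along the fingers, y is the line along which they close (so a half turn about z gives the same grasp; the last joint's range is limited). The gripper opens to 85 mm and grips with 20 to 120 N. Pads are 22 mm wide; open, the fingers measure 114 mm over their backs; the gripper's body (76 mm by 85 mm) begins 54 mm behind the grasp point. The pads swing forward as they close: fully open they stand 13 mm farther back than shut.
Start: joints at [71.677, 4.979, 10.078, 95.1, 0, 90], TCP at [0.173, 0.522, 0.228] pointing down, gripper open.
Joint ranges: [-179.16, 179.16], [-48.56, 103.87], [-65.8, 70.77], [-126.05, 130.52], [-82.76, 87.17], [-180, 180]. Speed limits (degrees/s): [127.2, 127.2, 147.25, 180, 180, 180].

### API

Orientations are given as [roll, pitch, yaw] about the fixed x, y, z axes, in that order (R = Rz(yaw) Ry(pitch) Rx(roll)).
In Python, from workcell import telemetry, camera, calibration, workorder gives the robot as it stands.
- The arm moves only by the tool play_rows, never from a script. Its argument "increments" is a list of rows, each a list of 3 entries, a list of its own where there are three numbers: the shift along the tool's x, y, z in mm, then the turn, a rotation vector about the tool's x, y, z in degrees, then the closure, from 0 (fully open) to 1 (shut). In form: [[[x, y, z], [ax, ay, az], jaw], ...]. A call has 1 to 20 rows; each row is the pose to reach, as a shift and turn from the pose commanded when the call began, along the tool's axes at that moment; what a row does not reach only later rows make up. A row lasts 1/10 s, in which the tool goes at most 50 mm and 8.59 degrees, less where a joint would pass 70% of its speed; a pose out of reach is approached as far as the arm can. A call with a gripper value outside its range is refused whole. The fingers move at their own pace and stop on an object; "grip_force" is the grip in N (left out, the last holds). Time passes only in rows, so rows that repeat a pose let the fingers close. It gives the time, the measured TCP pose, the force, the opening and the grip force at its end, in the units of the state.
- telemetry.get_obs(): the state, without advancing time (a new reading comes with each control period).
- camera(name): name is "scene" or "top" or "wrist"; returns (picture, depth): 400x640x3 uint8, red, green, blue; 400x640 float32, m along the optical axis (not along the pixel's ray), 0 where there is no reading.
- calibration(name): a dict with "vertical_fov" (degrees; the focal length in pixels is half the picture's height over the tangent of half this angle, whatever the lens; pixels are square), "cx", "cy" (the principal point, pixels), "k1" (the pictures are not rectified: a ray, as slopes to the right and down, at radius r is drawn at 1 + k1 r^2 times it, then the intrinsics apply), "rvec" (rotation vector, rad) and "tvec" (3), from world to camera coordinates, as OpenCV has them; the wrist camera has in their place "hand_eye" (4x4, takes a point from camera to tool coordinates, whose origin is the TCP and whose axes are the flange's). Camera axes: x right, y down, z forward; pixel columns grow to the right and rows downward; lengths in m; the calibration is good to about 2 mm. A picture is of the moment at which its call begins: read the wrist's pose just before it. calibration takes no time and is no camera call.
- workorder.job_done(): hands the job in; it is judged then, once.
The state is a dict: "time": time; "q": joint angles; "qd": joint speeds; "joint_efforts": joint torques, N m; "ee_pos": TCP position; "tcp_rot": TCP orientation; "wrist_force": force on the tool from outside, world axes, zero at the start; "torque": the same for the moment, N m; "opening": finger opening in m; "grasp_force": force on a finger pad.
Only numpy, scipy, OpenCV 4.12 (cv2) and the standard library are available. Lean on these libraries where they do the work, as an engineer would, in place of code of your own. Each camera call takes 0.05 s, during which the arm holds its last target. There are 200 camera calls.

## Working session

There is one attempt and no reset: what is moved stays moved. The work goes in short steps, Python scripts to look and compute and a tool call to move; the robot and the scene stay as the last step left them, time stands still between calls to the robot, and variables do not carry over. Pictures are saved under pics/ and viewed, at most 14 in all, crops included, and the job is handed in when it is done.

Besides the shell and the picture viewer there is one more tool, called after "Call:" by a JSON object that holds its "method" and its "body". play_rows: Moves the arm, as the interface text tells. Its arguments: {"type":"object","properties":{"increments":{"type":"array"},"grip_force":{"type":"number"}},"required":["increments"]}

```bash
mkdir -p pics; ls
python3 - <<'E'
from workcell import telemetry, camera, calibration
import cv2
print(telemetry.get_obs())
for n in ("scene","top","wrist"):
    c=calibration(n);print(n,c)
for n in ("scene","top"):
    p,d=camera(n);cv2.imwrite(f"pics/{n}0.png",p[...,::-1])
E
```

```text
pics
{'time': 0.0, 'q': array([7.16779029e+01, 5.01269812e+00, 1.00339936e+01, 9.51003530e+01,
       6.38155922e-04, 8.99996522e+01]), 'qd': array([ 0.03605314,  0.1052285 , -0.00303206,  0.00834747,  0.09869068,
       -0.01881938]), 'joint_efforts': array([ 5.79599655e-04, -5.20388496e+01,  4.64799964e+01,  1.64557330e-02,
       -3.24959183e-05,  1.12498401e-05]), 'ee_pos': array([0.17281859, 0.5218901 , 0.22746362]), 'tcp_rot': array([-1.79920943e+02, -6.38635238e-04,  1.61678250e+02]), 'wrist_force': array([-0.94717345, -0.01434638,  0.25661462]), 'torque': array([-0.01495876, -0.01012522, -0.00139633]), 'grasp_force': 0.0, 'opening': 0.08493229443042691}
scene {'vertical_fov': 53.424936113281504, 'cx': 322.7107123115226, 'cy': 194.34774529088713, 'k1': -0.004330490260291921, 'rvec': array([ 1.90669291,  1.43712241, -0.65082765]), 'tvec': array([-0.10003101, -0.27217019,  1.75916615])}
top {'vertical_fov': 55.28432234969131, 'cx': 315.56887236665597, 'cy': 195.18816456121777, 'k1': -0.013606812586612511, 'rvec': array([ 2.13681646, -2.17306283,  0.095208  ]), 'tvec': array([-0.05233169,  0.55436435,  1.14945539])}
wrist {'vertical_fov': 60.80229395578455, 'cx': 319.70584643346643, 'cy': 197.48470675074697, 'k1': -0.07040095643441201, 'hand_eye': array([[-1.25956628e-04, -9.61805468e-01, -2.73733859e-01,
         6.90034244e-02],
       [ 9.99999991e-01, -1.31771455e-04,  2.85634738e-06,
        -9.02739452e-05],
       [-3.88175593e-05, -2.73733856e-01,  9.61805476e-01,
        -1.46064783e-01],
       [ 0.00000000e+00,  0.00000000e+00,  0.00000000e+00,
         1.00000000e+00]])}
```

View pics/top0.png

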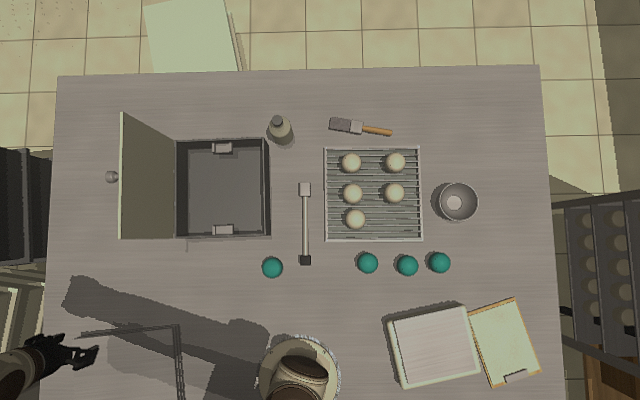

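View pics/scene0.png

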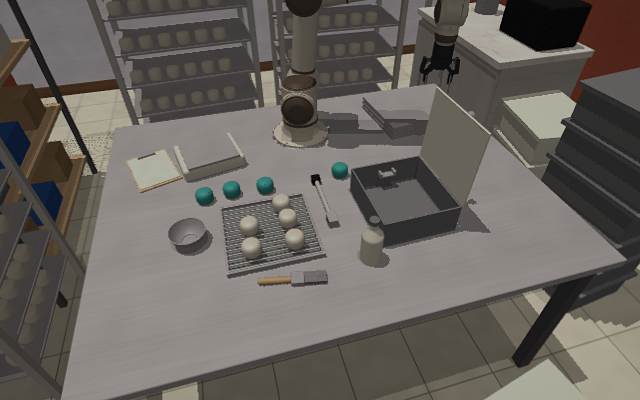

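The top view shows five pale cheeses on the rack at (350,162), (395,162), (352,194), (393,193) and (355,219). Four turquoise look-alikes sit off the rack at (272,267), (368,263), (407,265) and (440,262), and these are not meant. The probe lies at x≈305 with its head at (305,188), and the box is centred at (224,187).

```bash
cat > h.py <<'E'
import numpy as np, cv2
from scipy.spatial.transform import Rotation as R
from workcell import telemetry, camera, calibration
def look(n):
    """picture, world point per pixel (400x640x3, nan without depth)"""
    o=telemetry.get_obs(); p,d=camera(n); c=calibration(n)
    f=200/np.tan(np.radians(c["vertical_fov"])/2)
    u,v=np.meshgrid(np.arange(640),np.arange(400))
    xd=np.stack([(u-c["cx"])/f,(v-c["cy"])/f],-1); s=xd.copy()
    for _ in range(8): s=xd/(1+c["k1"]*(s**2).sum(-1,keepdims=True))
    P=np.concatenate([s,np.ones((400,640,1))],-1)*d[...,None]
    P[d==0]=np.nan
    if n=="wrist":
        T=c["hand_eye"]; P=P@T[:3,:3].T+T[:3,3]
        W=P@R.from_euler("xyz",o["tcp_rot"],degrees=True).as_matrix().T+o["ee_pos"]
    else:
        M=cv2.Rodrigues(np.array(c["rvec"]))[0]; W=(P-np.array(c["tvec"]))@M
    return p,W,o
def blobs(m,amin=60):
    n,l,s,c=cv2.connectedComponentsWithStats(m.astype(np.uint8),connectivity=4)
    return [(l==i,s[i,4],c[i]) for i in range(1,n) if s[i,4]>=amin]
def cheeses(p,W,zmin=.045,zmax=.08):
    q=p.astype(float); pale=(q.min(-1)>90)&(q.max(-1)-q.min(-1)<70)
    out=[]
    for m,a,c in blobs(pale&(W[...,2]>zmin)&(W[...,2]<zmax)):
        w=W[m]; t=w[w[:,2]>np.percentile(w[:,2],95)-.006]
        out.append((c.round(0),a,(w[:,:2].max(0)+w[:,:2].min(0))/2,t.mean(0)))
    return out
E
python3 - <<'E'
from h import *
p,W,o=look("top")
np.set_printoptions(precision=4,suppress=True)
for c in cheeses(p,W): print("cheese",*c)
z=W[...,2]; roi=np.zeros(z.shape,bool)
roi[170:275,294:318]=1
for m,a,c in blobs(roi&(z>.008)&(z<.05),30):
    w=W[m]; 
    r=cv2.minAreaRect((w[:,:2]*1000).astype(np.float32)); print("probe",c,a,r,np.median(w[:,2]),w[:,:2].mean(0))
    h=w[w[:,2]>.027]; 
    print("top pts",h[:,2].max()); 
    for mm in (h[h[:,0]>w[:,0].mean()],h[h[:,0]<w[:,0].mean()]): print(mm.min(0),mm.max(0),mm.mean(0))
roi[:]=0; roi[125:255,165:280]=1
for m,a,c in blobs(roi&(z>.100)&(z<.110),100):
    w=W[m]; print("rim",c,a,cv2.minAreaRect((w[:,:2]*1000).astype(np.float32)))
for m,a,c in blobs(roi&(z>.057)&(z<.08),30):
    w=W[m]; print("ledge",c,a,w.mean(0))
f=roi&(z>0)&(z<.012); f[:,:185]=0; print("floor",np.nanmedian(z[185:215,200:250]))
print("table",np.nanmedian(z[290:310,330:370]),"rack",np.nanmedian(z[205:225,380:410]))
roi[:]=0;roi[100:250,90:174]=1
for m,a,c in blobs(roi&(z>.12),300):
    w=W[m]; print("lid",a,c,w.min(0),w.max(0))
E
```

```text
cheese [223. 148.] 132 [0.7001 0.2158] [0.701  0.1942 0.0767]
cheese [351. 162.] 271 [ 0.6495 -0.1724] [ 0.6487 -0.1715  0.0684]
cheese [396. 162.] 267 [ 0.6476 -0.3074] [ 0.6463 -0.3057  0.0686]
cheese [471. 195.] 75 [ 0.5349 -0.5132] [ 0.5451 -0.5305  0.0505]
cheese [395. 192.] 280 [ 0.5553 -0.2996] [ 0.5544 -0.2981  0.0681]
cheese [353. 193.] 284 [ 0.5545 -0.1749] [ 0.5542 -0.1733  0.0685]
cheese [356. 219.] 287 [ 0.4766 -0.1816] [ 0.4777 -0.1799  0.0686]
cheese [224. 229.] 133 [0.4514 0.2113] [0.4512 0.1891 0.0755]
cheese [434. 347.] 5472 [ 0.1027 -0.3969] [ 0.1116 -0.3964  0.0603]
cheese [124. 372.] 5250 [0.0559 0.5076] [0.0419 0.5059 0.0589]
probe [304.9561 222.2267] 569 ((468.034912109375, -27.69735336303711), (31.146270751953125, 254.49427795410156), 89.2469711303711) 0.02651053796532598 [ 0.4713 -0.0277]
top pts 0.038464272096222
[ 0.4713 -0.0448  0.0271] [ 0.5954 -0.0137  0.0367] [ 0.5677 -0.0281  0.032 ]
[ 0.3411 -0.0418  0.027 ] [ 0.4653 -0.0112  0.0385] [ 0.3606 -0.0261  0.0321]
rim [215.2383 185.8341] 898 ((574.8954467773438, 218.98068237304688), (290.54010009765625, 269.21905517578125), 1.2739098072052002)
ledge [265.8718 172.4103] 78 [0.6211 0.0862 0.0696]
ledge [203.5203 165.4189] 592 [0.6468 0.2761 0.0684]
ledge [222.3969 230.    ] 194 [0.45   0.2165 0.068 ]
floor 0.0069627511195808145
table 2.415805028783712e-05 rack 0.004571741989973361
lid 6221 [142.8404 181.4234] [0.4263 0.3485 0.1202] [0.7173 0.4148 0.3753]
```

Call:
{"method": "play_rows", "body": {"increments": [[[-510,-572,0],[0,0,-18.3],0],[[-510,-572,0],[0,0,-18.3],0],[[-510,-572,0],[0,0,-18.3],0],[[-510,-572,0],[0,0,-18.3],0],[[-510,-572,0],[0,0,-18.3],0],[[-510,-572,0],[0,0,-18.3],0],[[-510,-572,0],[0,0,-18.3],0],[[-510,-572,0],[0,0,-18.3],0],[[-510,-572,0],[0,0,-18.3],0],[[-510,-572,0],[0,0,-18.3],0],[[-510,-572,0],[0,0,-18.3],0],[[-510,-572,0],[0,0,-18.3],0],[[-510,-572,0],[0,0,-18.3],0],[[-510,-572,0],[0,0,-18.3],0],[[-510,-572,0],[0,0,-18.3],0],[[-510,-572,0],[0,0,-18.3],0],[[-510,-572,0],[0,0,-18.3],0],[[-510,-572,0],[0,0,-18.3],0],[[-510,-572,0],[0,0,-18.3],0],[[-510,-572,0],[0,0,-18.3],0]], "grip_force": 30}}

```text
time: 2.15
ee_pos: [0.477, -0.1801, 0.2287]
tcp_rot: [-180.0, 0.0, -179.9]
wrist_force: [0.1, -0.2, 0.0]
opening: 0.0856
grasp_force: 0.0
```

Run:
```python
from h import *
np.set_printoptions(precision=4,suppress=True)
p,W,o=look("wrist"); cv2.imwrite("pics/w1.png",p[...,::-1])
for c in cheeses(p,W): print("cheese",*c)
p,W,o=look("top")
cv2.imwrite("pics/crop.png",cv2.resize(p[110:290,250:470,::-1],None,fx=3,fy=3))
z=W[...,2]; w=W[100:150,262:300][z[100:150,262:300]>.05]; print("spray",w.min(0),w.max(0))
```

```text
cheese [318. 174.] 3169 [ 0.4761 -0.1815] [ 0.4755 -0.1816  0.0674]
cheese [ 42. 225.] 1069 [ 0.5247 -0.4866] [ 0.5328 -0.4796  0.0494]
cheese [202. 242.] 1963 [ 0.5503 -0.2997] [ 0.5449 -0.2999  0.0671]
cheese [324. 248.] 2745 [ 0.5527 -0.1754] [ 0.5519 -0.1754  0.0674]
cheese [325. 326.] 2325 [ 0.6462 -0.1738] [ 0.645  -0.1739  0.0673]
cheese [219. 328.] 832 [ 0.646  -0.2909] [ 0.6449 -0.2919  0.0671]
cheese [635. 360.] 149 [0.7002 0.2022] [0.6964 0.1931 0.0761]
cheese [505. 386.] 169 [0.721  0.0328] [0.7203 0.0319 0.0766]
spray [0.6841 0.0084 0.0504] [0.7818 0.0923 0.1761]
```

View pics/w1.png

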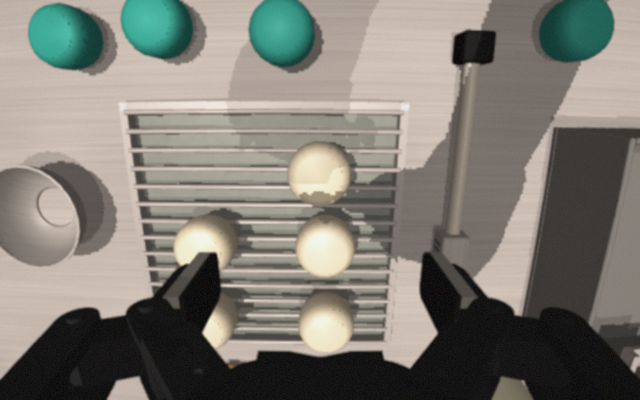

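View pics/crop.png

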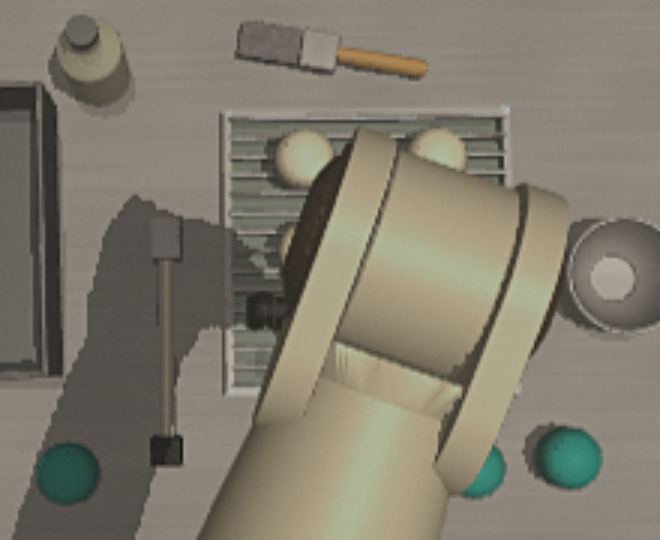

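The wrist view confirms five pale drums on the rack at (318,174), (202,242), (324,248), (325,326) and (219,328); the green ones at the top edge are the look-alikes. Both cameras agree to about 3 mm. I'll pick the nearest cheese first, directly below the tool.

Call:
{"method": "play_rows", "body": {"increments": [[[0,-1,45],[0,0,0],0],[[0,-1,90],[0,0,0],0],[[0,-1,130],[0,0,0],0],[[0,-1,155],[0,0,0],0],[[0,-1,170],[0,0,0],0],[[0,-1,180],[0,0,0],0],[[0,-1,180],[0,0,0],0],[[0,-1,180],[0,0,0],0],[[0,-1,180],[0,0,0],0.6],[[0,-1,180],[0,0,0],0.6],[[0,-1,180],[0,0,0],0.6],[[0,-1,180],[0,0,0],0.6],[[0,-1,180],[0,0,0],0.6],[[0,-1,180],[0,0,0],0.6],[[0,-1,170],[0,0,0],0.6],[[0,-1,150],[0,0,0],0.6],[[0,-1,120],[0,0,0],0.6],[[0,-1,80],[0,0,0],0.6],[[0,-1,50],[0,0,0],0.6],[[0,-1,40],[0,0,0],0.6]]}}

```text
time: 4.25
ee_pos: [0.4782, -0.1827, 0.1921]
tcp_rot: [-179.9, 0.3, 180.0]
wrist_force: [0.0, -0.9, -1.7]
opening: 0.0557
grasp_force: 30.5
```

Run:
```python
from h import *
p,W,o=look("wrist"); cv2.imwrite("pics/w2.png",p[...,::-1])
np.set_printoptions(precision=4,suppress=True)
T=R.from_euler("xyz",o["tcp_rot"],degrees=True).as_matrix()
q=p.astype(float); m=(q.min(-1)>90)&(W[...,2]>.13)
for b,a,c in blobs(m,300):
    w=(W[b]-o["ee_pos"])@T; print(a,c,w.min(0),w.max(0))
```

```text
13956 [318.8335 250.9483] [-0.0273 -0.0307 -0.021 ] [0.0321 0.0289 0.0161]
```

View pics/w2.png

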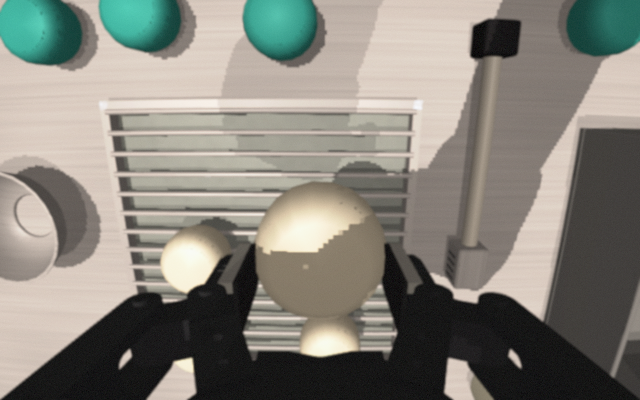

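The cheese sits centred in the grip, with its top 21 mm above the TCP and so its underside 27 mm below. Next I'll carry it to the far-left spot in the box.

Call:
{"method": "play_rows", "body": {"increments": [[[-8,20,0],[0,0,0],0.6],[[-20,55,0],[0,0,0],0.6],[[-35,95,0],[0,0,0],0.6],[[-50,135,0],[0,0,0],0.6],[[-65,177,0],[0,0,0],0.6],[[-80,219,0],[0,0,0],0.6],[[-96,261,0],[0,0,0],0.6],[[-111,303,0],[0,0,0],0.6],[[-127,345,0],[0,0,0],0.6],[[-142,387,0],[0,0,0],0.6],[[-155,422,0],[0,0,0],0.6],[[-164,447,0],[0,0,0],0.6],[[-170,462,0],[0,0,0],0.6],[[-172,467,0],[0,0,0],0.6],[[-172,467,0],[0,0,0],0.6],[[-172,467,0],[0,0,0],0.6]]}}

```text
time: 5.9
ee_pos: [0.6492, 0.2838, 0.1876]
tcp_rot: [-180.0, -0.1, 179.9]
wrist_force: [0.3, 0.0, -2.3]
opening: 0.0558
grasp_force: 30.6
```

Run:
```python
from h import *
p,W,o=look("wrist"); cv2.imwrite("pics/w3.png",p[...,::-1])
print(o["ee_pos"],o["tcp_rot"],o["opening"])
```

```text
[0.64917625 0.28382042 0.18762018] [-1.79963621e+02 -5.43834196e-02  1.79946371e+02] 0.055823579962513255
```

View pics/w3.png

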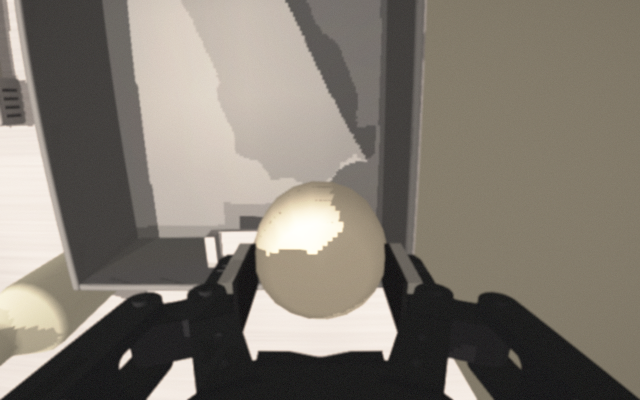

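Run:
```python
from h import *
np.set_printoptions(precision=4,suppress=True)
p,W,o=look("wrist"); z=W[...,2]
m=(z>.099)&(z<.112)
for r in (20,60,100,140,180):
    c=np.where(m[r])[0]; w=W[r,c]
    L=w[w[:,1]<.2]; Q=w[w[:,1]>.2]
    print(r,"left rim y",(L[:,1].min(),L[:,1].max()) if len(L) else None,"right",(Q[:,1].min(),Q[:,1].max(),Q[:,2].max()) if len(Q) else None, w[:,0].mean() if len(w) else 0)
for c in (100,150,170,190):
    r=np.where(m[:,c])[0]; print(c,"far rim x",W[r,c,0].min() if len(r) else None,W[r,c,0].max() if len(r) else None)
for b,a,c in blobs((z>.058)&(z<.082),30):
    w=W[b]; print("ledge",a,c,w.min(0),w.max(0))
```

```text
20 left rim y (np.float64(0.08321452856197797), np.float64(0.08919145172788512)) right (np.float64(0.34269052643894693), np.float64(0.34943805040372017), np.float64(0.11020776551920843)) 0.5267064320633639
60 left rim y (np.float64(0.08454049147950304), np.float64(0.08994735458535846)) right (np.float64(0.3435885676175885), np.float64(0.3496970315360326), np.float64(0.11154768676145899)) 0.5514998410673754
100 left rim y (np.float64(0.08456558546142431), np.float64(0.09079739149201246)) right (np.float64(0.3435134178618697), np.float64(0.3504679643236179), np.float64(0.10921240166064612)) 0.5774180853026797
140 left rim y (np.float64(0.08636166952969546), np.float64(0.0912514249428425)) right (np.float64(0.3445190827490215), np.float64(0.3502251914821649), np.float64(0.10954334918058013)) 0.6041932396838009
180 left rim y (np.float64(0.086375415067661), np.float64(0.09145639275913275)) right (np.float64(0.3449529123431712), np.float64(0.3515493119424971), np.float64(0.11190531265433325)) 0.6324707556713386
100 far rim x 0.7157382419110987 0.7203339526669252
150 far rim x 0.7147097254532973 0.7200712717713527
170 far rim x 0.7135519100281387 0.7194505692996096
190 far rim x 0.713830046800876 0.7187737953388399
ledge 7789 [112.2808 168.0678] [0.5002 0.0869 0.058 ] [0.7174 0.2296 0.082 ]
ledge 1729 [399.2267 117.9202] [0.5067 0.342  0.058 ] [0.6985 0.3466 0.082 ]
ledge 459 [ 56.6993 269.4902] [0.7176 0.0218 0.0581] [0.7329 0.0661 0.082 ]
ledge 452 [ 88.6881 301.7279] [0.736  0.0627 0.058 ] [0.7748 0.0744 0.082 ]
```

Call:
{"method": "play_rows", "body": {"increments": [[[0,0,20],[0,0,0],0.6],[[0,0,50],[0,0,0],0.6],[[0,0,80],[0,0,0],0.6],[[0,0,105],[0,0,0],0.6],[[0,0,125],[0,0,0],0.6],[[0,0,137],[0,0,0],0.6],[[0,0,144],[0,0,0],0.6],[[0,0,149],[0,0,0],0.6],[[0,0,151],[0,0,0],0.6],[[0,0,153],[0,0,0],0.6],[[0,0,153],[0,0,0],0.6],[[0,0,153],[0,0,0],0.6]]}}

```text
time: 7.2
ee_pos: [0.6502, 0.2837, 0.0363]
tcp_rot: [-179.9, 0.1, 179.9]
wrist_force: [-0.2, -6.7, -1.8]
opening: 0.056
grasp_force: 32.6
```

Call:
{"method": "play_rows", "body": {"increments": [[[0,-4,0],[0,0,0],0.6],[[0,-4,1],[0,0,0],0.6],[[0,-4,1],[0,0,0],0.6]]}}

```text
time: 7.5
ee_pos: [0.6501, 0.2804, 0.036]
tcp_rot: [180.0, 0.1, 180.0]
wrist_force: [-1.2, -4.4, 5.5]
opening: 0.056
grasp_force: 34.3
```

Run:
```python
from h import *
o=telemetry.get_obs();print(o["ee_pos"],o["wrist_force"],o["torque"])
p,W,o=look("scene"); cv2.imwrite("pics/s4.png",cv2.resize(p[20:280,280:560,::-1],None,fx=2.2,fy=2.2))
```

```text
[0.65009509 0.2804152  0.03597689] [-1.2483314  -4.36366844  5.53442502] [-0.83456693  0.18922625  0.04047927]
```

View pics/s4.png

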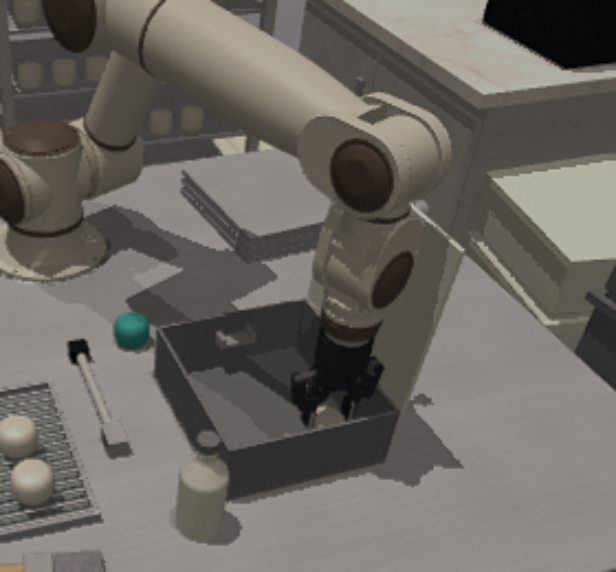

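The cheese is on the floor: 5.5 N upward at TCP z 0.036. The side force came from the wrist brushing the lid, which only moves it further open, so I'll keep later placements a little further from it. Releasing now and going up.

Call:
{"method": "play_rows", "body": {"increments": [[[0,0,-1],[0,0,0],0.4],[[0,0,-1],[0,0,0],0.15],[[0,0,-1],[0,0,0],0.15],[[0,0,-1],[0,0,0],0.15],[[0,0,-1],[0,0,0],0.15],[[0,0,-8],[0,0,0],0.15],[[0,0,-30],[0,0,0],0.15],[[0,0,-70],[0,0,0],0.15],[[0,0,-115],[0,0,0],0.15],[[0,0,-150],[0,0,0],0.0],[[50,-45,-160],[0,0,0],0.0],[[98,-95,-165],[0,0,0],0.0],[[98,-145,-165],[0,0,0],0.0],[[98,-195,-165],[0,0,0],0.0],[[98,-245,-165],[0,0,0],0.0],[[98,-295,-165],[0,0,0],0.0],[[98,-345,-165],[0,0,0],0.0],[[98,-395,-165],[0,0,0],0.0],[[98,-440,-165],[0,0,0],0.0],[[98,-456,-165],[0,0,0],0.0]]}}

```text
time: 9.55
ee_pos: [0.551, -0.1776, 0.1996]
tcp_rot: [-180.0, 0.1, 179.9]
wrist_force: [1.1, 0.9, 0.1]
opening: 0.0854
grasp_force: 0.0
```

```bash
cat > see.py <<'E'
from h import *
np.set_printoptions(precision=4,suppress=True)
for n in ("wrist","top"):
    p,W,o=look(n); print(n,o["time"],o["ee_pos"])
    for c in cheeses(p,W,.045,.08): 
        x,y=c[2]
        if .4<x<.69 and -.36<y<-.1: print(" rack",c[1],c[2],c[3])
    q=p.astype(float); m=(q.min(-1)>110)&(W[...,2]>.04)&(W[...,2]<.065)
    for b,a,c in blobs(m):
        w=W[b].mean(0)
        if .44<w[0]<.71 and .1<w[1]<.34: print(" box",a,w,W[b][:,2].std())
E
python3 see.py
```

```text
wrist 9.55 [ 0.551  -0.1776  0.1996]
 rack 3687 [ 0.5526 -0.1753] [ 0.5525 -0.1753  0.0674]
 rack 3486 [ 0.5537 -0.3   ] [ 0.5525 -0.2988  0.0673]
 rack 773 [ 0.6348 -0.315 ] [ 0.6309 -0.3177  0.0661]
 rack 3032 [ 0.6462 -0.1734] [ 0.6455 -0.1737  0.0673]
top 9.6 [ 0.5508 -0.1822  0.1991]
 box 221 [0.6489 0.2793 0.0544] 0.002687880403797968
```

Call:
{"method": "play_rows", "body": {"increments": [[[-2,3,40],[0,0,0],0],[[-2,3,85],[0,0,0],0],[[-2,3,120],[0,0,0],0],[[-2,3,140],[0,0,0],0],[[-2,3,152],[0,0,0],0],[[-2,3,152],[0,0,0],0],[[-2,3,152],[0,0,0],0.6],[[-2,3,152],[0,0,0],0.6],[[-2,3,152],[0,0,0],0.6],[[-2,3,152],[0,0,0],0.6],[[-2,3,152],[0,0,0],0.6],[[-2,3,152],[0,0,0],0.6],[[-2,3,142],[0,0,0],0.6],[[-2,3,122],[0,0,0],0.6],[[-2,3,92],[0,0,0],0.6],[[-2,3,57],[0,0,0],0.6],[[-2,3,27],[0,0,0],0.6],[[-2,3,12],[0,0,0],0.6],[[-2,3,12],[0,0,0],0.6],[[-2,3,12],[0,0,0],0.6]]}}

```text
time: 11.65
ee_pos: [0.5533, -0.1722, 0.1872]
tcp_rot: [-180.0, 0.0, 180.0]
wrist_force: [-0.3, 0.3, -1.9]
opening: 0.0561
grasp_force: 30.5
```

Call:
{"method": "play_rows", "body": {"increments": [[[3,20,0],[0,0,0],0.6],[[8,60,0],[0,0,0],0.6],[[14,104,0],[0,0,0],0.6],[[20,149,0],[0,0,0],0.6],[[27,194,0],[0,0,0],0.6],[[33,239,0],[0,0,0],0.6],[[39,284,0],[0,0,0],0.6],[[46,329,0],[0,0,0],0.6],[[52,374,0],[0,0,0],0.6],[[58,414,0],[0,0,0],0.6],[[62,440,0],[0,0,0],0.6],[[63,449,0],[0,0,0],0.6],[[63,449,15],[0,0,0],0.6],[[63,449,45],[0,0,0],0.6],[[63,449,80],[0,0,0],0.6],[[63,449,110],[0,0,0],0.6],[[63,449,130],[0,0,0],0.6],[[63,449,140],[0,0,0],0.6],[[63,449,140],[0,0,0],0.6],[[63,449,140],[0,0,0],0.6]]}}

```text
time: 13.65
ee_pos: [0.4908, 0.2766, 0.0479]
tcp_rot: [180.0, 0.0, 180.0]
wrist_force: [-0.6, 0.9, -1.6]
opening: 0.056
grasp_force: 30.6
```

Call:
{"method": "play_rows", "body": {"increments": [[[0,0,6],[0,0,0],0.6],[[0,0,10],[0,0,0],0.6],[[0,0,12],[0,0,0],0.6],[[0,0,12],[0,0,0],0.6],[[0,0,12],[0,0,0],0.6]]}}

```text
time: 14.15
ee_pos: [0.4906, 0.2769, 0.0358]
tcp_rot: [180.0, 0.0, 180.0]
wrist_force: [-0.1, -0.6, 3.7]
opening: 0.0559
grasp_force: 31.8
```

Call:
{"method": "play_rows", "body": {"increments": [[[0,0,0],[0,0,0],0.4],[[0,0,0],[0,0,0],0.15],[[0,0,0],[0,0,0],0.15],[[0,0,0],[0,0,0],0.15],[[0,0,-8],[0,0,0],0.15],[[0,0,-30],[0,0,0],0.15],[[0,0,-70],[0,0,0],0.15],[[0,0,-115],[0,0,0],0.15],[[0,0,-155],[0,0,0],0.0],[[-6,-49,-165],[0,0,0],0.0],[[-12,-98,-165],[0,0,0],0.0],[[-18,-147,-165],[0,0,0],0.0],[[-24,-196,-165],[0,0,0],0.0],[[-30,-245,-165],[0,0,0],0.0],[[-36,-294,-165],[0,0,0],0.0],[[-42,-343,-165],[0,0,0],0.0],[[-48,-392,-165],[0,0,0],0.0],[[-53,-441,-165],[0,0,0],0.0],[[-53,-490,-165],[0,0,0],0.0],[[-53,-535,-165],[0,0,0],0.0]]}}

```text
time: 16.15
ee_pos: [0.5429, -0.2605, 0.1998]
tcp_rot: [180.0, -0.0, 180.0]
wrist_force: [1.8, 0.2, 0.5]
opening: 0.0853
grasp_force: 0.0
```

```bash
python3 see.py
```

```text
wrist 16.15 [ 0.5429 -0.2605  0.1998]
 rack 3534 [ 0.5525 -0.2999] [ 0.5522 -0.3003  0.0674]
 rack 2947 [ 0.6459 -0.3072] [ 0.6447 -0.3066  0.0673]
 rack 2078 [ 0.6476 -0.1805] [ 0.6469 -0.1813  0.0673]
top 16.2 [ 0.5424 -0.266   0.1989]
 rack 131 [ 0.6581 -0.1727] [ 0.6588 -0.1753  0.0685]
 rack 133 [ 0.6495 -0.295 ] [ 0.6528 -0.2964  0.0687]
 box 224 [0.6489 0.2794 0.0541] 0.0027278524146468735
 box 230 [0.4908 0.2757 0.0538] 0.002579076446145335
```

Call:
{"method": "play_rows", "body": {"increments": [[[-10,-42,10],[0,0,0],0],[[-10,-42,50],[0,0,0],0],[[-10,-42,90],[0,0,0],0],[[-10,-42,125],[0,0,0],0],[[-10,-42,145],[0,0,0],0],[[-10,-42,154],[0,0,0],0],[[-10,-42,154],[0,0,0],0],[[-10,-42,154],[0,0,0],0.6],[[-10,-42,154],[0,0,0],0.6],[[-10,-42,154],[0,0,0],0.6],[[-10,-42,154],[0,0,0],0.6],[[-10,-42,154],[0,0,0],0.6],[[-10,-42,154],[0,0,0],0.6],[[-10,-42,144],[0,0,0],0.6],[[-10,-42,124],[0,0,0],0.6],[[-10,-42,90],[0,0,0],0.6],[[-10,-42,55],[0,0,0],0.6],[[-10,-42,25],[0,0,0],0.6],[[-10,-42,14],[0,0,0],0.6],[[-10,-42,14],[0,0,0],0.6]]}}

```text
time: 18.25
ee_pos: [0.5539, -0.3007, 0.1882]
tcp_rot: [-179.9, 0.2, 180.0]
wrist_force: [0.5, 0.1, -1.3]
opening: 0.0567
grasp_force: 30.6
```

Call:
{"method": "play_rows", "body": {"increments": [[[3,20,0],[0,0,0],0.6],[[8,60,0],[0,0,0],0.6],[[14,104,0],[0,0,0],0.6],[[20,149,0],[0,0,0],0.6],[[27,194,0],[0,0,0],0.6],[[33,239,0],[0,0,0],0.6],[[39,284,0],[0,0,0],0.6],[[46,329,0],[0,0,0],0.6],[[52,374,0],[0,0,0],0.6],[[58,414,0],[0,0,0],0.6],[[63,440,0],[0,0,0],0.6],[[64,448,0],[0,0,0],0.6],[[64,448,15],[0,0,0],0.6],[[64,448,45],[0,0,0],0.6],[[64,448,80],[0,0,0],0.6],[[64,448,110],[0,0,0],0.6],[[64,448,130],[0,0,0],0.6],[[64,448,140],[0,0,0],0.6],[[64,448,140],[0,0,0],0.6],[[64,448,140],[0,0,0],0.6]]}}

```text
time: 20.25
ee_pos: [0.4888, 0.1487, 0.0449]
tcp_rot: [179.8, -0.1, -180.0]
wrist_force: [-0.3, 12.1, -2.4]
opening: 0.0565
grasp_force: 38.5
```

Call:
{"method": "play_rows", "body": {"increments": [[[0,0,6],[0,0,0],0.6],[[0,0,10],[0,0,0],0.6],[[0,0,11],[0,0,0],0.6],[[0,0,11],[0,0,0],0.6],[[0,0,11],[0,0,0],0.6]]}}

```text
time: 20.75
ee_pos: [0.49, 0.1503, 0.0349]
tcp_rot: [179.6, 0.1, -179.9]
wrist_force: [2.0, 22.3, -1.5]
opening: 0.0561
grasp_force: 38.8
```

A 22 N side force means the gripper knuckle is against the right wall, so I'll shift inward 10 mm.

Call:
{"method": "play_rows", "body": {"increments": [[[0,8,-3],[0,0,0],0.6],[[0,14,-3],[0,0,0],0.6],[[0,14,-3],[0,0,0],0.6],[[0,14,-3],[0,0,0],0.6]]}}

```text
time: 21.15
ee_pos: [0.4891, 0.1614, 0.0377]
tcp_rot: [-180.0, -0.0, 180.0]
wrist_force: [0.5, 0.1, -0.7]
opening: 0.0564
grasp_force: 38.6
```

Call:
{"method": "play_rows", "body": {"increments": [[[0,0,2],[0,0,0],0.6],[[0,0,2],[0,0,0],0.6],[[0,0,2],[0,0,0],0.4],[[0,0,2],[0,0,0],0.22],[[0,0,2],[0,0,0],0.22],[[0,0,2],[0,0,0],0.22]]}}

```text
time: 21.75
ee_pos: [0.4895, 0.1618, 0.0364]
tcp_rot: [180.0, 0.0, 180.0]
wrist_force: [0.3, 0.4, -0.4]
opening: 0.0664
grasp_force: 0.0
```

Call:
{"method": "play_rows", "body": {"increments": [[[0,0,-8],[0,0,0],0.22],[[0,0,-30],[0,0,0],0.22],[[0,0,-70],[0,0,0],0.22],[[0,0,-115],[0,0,0],0.22],[[0,0,-155],[0,0,0],0.0],[[0,-49,-165],[0,0,0],0.0],[[0,-98,-165],[0,0,0],0.0],[[0,-147,-165],[0,0,0],0.0],[[-15,-194,-165],[0,0,0],0.0],[[-45,-230,-165],[0,0,0],0.0],[[-80,-265,-165],[0,0,0],0.0],[[-110,-300,-165],[0,0,0],0.0],[[-140,-325,-165],[0,0,0],0.0],[[-157,-338,-165],[0,0,0],0.0],[[-157,-338,-165],[0,0,0],0.0],[[-157,-338,-165],[0,0,0],0.0]]}}

```text
time: 23.35
ee_pos: [0.6461, -0.1764, 0.2011]
tcp_rot: [180.0, -0.0, 180.0]
wrist_force: [-0.1, -0.5, 0.8]
opening: 0.085
grasp_force: 0.0
```

```bash
python3 see.py
```

```text
wrist 23.35 [ 0.6461 -0.1764  0.2011]
 rack 3572 [ 0.6475 -0.3062] [ 0.6462 -0.3052  0.0674]
 rack 3718 [ 0.647  -0.1737] [ 0.6471 -0.1737  0.0674]
top 23.4 [ 0.6459 -0.1759  0.2015]
 rack 129 [ 0.6453 -0.3177] [ 0.6424 -0.3146  0.0691]
 box 220 [0.6488 0.2796 0.0545] 0.0028553582023913013
 box 226 [0.491  0.2757 0.054 ] 0.0027842170510659382
 box 226 [0.4893 0.1607 0.0539] 0.0026751032447045135
```

Call:
{"method": "play_rows", "body": {"increments": [[[-1,2,40],[0,0,0],0],[[-1,2,85],[0,0,0],0],[[-1,2,125],[0,0,0],0],[[-1,2,145],[0,0,0],0],[[-1,2,154],[0,0,0],0],[[-1,2,154],[0,0,0],0],[[-1,2,154],[0,0,0],0.6],[[-1,2,154],[0,0,0],0.6],[[-1,2,154],[0,0,0],0.6],[[-1,2,154],[0,0,0],0.6],[[-1,2,154],[0,0,0],0.6],[[-1,2,154],[0,0,0],0.6],[[-1,2,144],[0,0,0],0.6],[[-1,2,124],[0,0,0],0.6],[[-1,2,90],[0,0,0],0.6],[[-1,2,55],[0,0,0],0.6],[[20,2,25],[0,0,0],0.6],[[50,2,14],[0,0,0],0.6],[[70,2,14],[0,0,0],0.6],[[77,2,14],[0,0,0],0.6]]}}

```text
time: 25.45
ee_pos: [0.5682, -0.1745, 0.1893]
tcp_rot: [-179.9, 0.1, 179.9]
wrist_force: [0.8, 0.5, -2.7]
opening: 0.0557
grasp_force: 30.3
```

Call:
{"method": "play_rows", "body": {"increments": [[[0,20,0],[0,0,0],0.6],[[0,60,0],[0,0,0],0.6],[[0,105,0],[0,0,0],0.6],[[0,150,0],[0,0,0],0.6],[[0,195,0],[0,0,0],0.6],[[0,240,0],[0,0,0],0.6],[[0,280,0],[0,0,0],0.6],[[-15,310,0],[0,0,0],0.6],[[-40,332,0],[0,0,0],0.6],[[-70,338,0],[0,0,0],0.6],[[-82,338,0],[0,0,0],0.6],[[-82,338,0],[0,0,0],0.6],[[-82,338,15],[0,0,0],0.6],[[-82,338,45],[0,0,0],0.6],[[-82,338,80],[0,0,0],0.6],[[-82,338,110],[0,0,0],0.6],[[-82,338,130],[0,0,0],0.6],[[-82,338,140],[0,0,0],0.6],[[-82,338,140],[0,0,0],0.6],[[-82,338,140],[0,0,0],0.6]]}}

```text
time: 27.45
ee_pos: [0.6518, 0.1638, 0.0486]
tcp_rot: [180.0, 0.1, 180.0]
wrist_force: [0.3, 0.3, -2.5]
opening: 0.0557
grasp_force: 30.4
```

Call:
{"method": "play_rows", "body": {"increments": [[[0,0,6],[0,0,0],0.6],[[0,0,10],[0,0,0],0.6],[[0,0,12],[0,0,0],0.6],[[0,0,12],[0,0,0],0.6],[[0,0,12],[0,0,0],0.6]]}}

```text
time: 27.95
ee_pos: [0.6521, 0.1638, 0.0362]
tcp_rot: [180.0, 0.1, 180.0]
wrist_force: [1.0, -1.1, 3.9]
opening: 0.056
grasp_force: 31.9
```

Call:
{"method": "play_rows", "body": {"increments": [[[0,0,0],[0,0,0],0.4],[[0,0,0],[0,0,0],0.22],[[0,0,0],[0,0,0],0.22],[[0,0,0],[0,0,0],0.22],[[0,0,-8],[0,0,0],0.22],[[0,0,-30],[0,0,0],0.22],[[0,0,-70],[0,0,0],0.22],[[0,0,-115],[0,0,0],0.22],[[20,-10,-155],[0,0,0],0.0],[[60,-35,-165],[0,0,0],0.0],[[80,-80,-165],[0,0,0],0.0],[[80,-130,-165],[0,0,0],0.0],[[80,-180,-165],[0,0,0],0.0],[[80,-230,-165],[0,0,0],0.0],[[70,-278,-165],[0,0,0],0.0],[[50,-323,-165],[0,0,0],0.0],[[35,-370,-165],[0,0,0],0.0],[[20,-415,-165],[0,0,0],0.0],[[5,-455,-165],[0,0,0],0.0],[[5,-470,-165],[0,0,0],0.0]]}}

```text
time: 29.95
ee_pos: [0.6465, -0.3099, 0.1985]
tcp_rot: [180.0, -0.1, 179.8]
wrist_force: [0.6, 0.4, 0.3]
opening: 0.0853
grasp_force: 0.0
```

```bash
python3 see.py
```

```text
wrist 29.95 [ 0.6465 -0.3099  0.1985]
 rack 3719 [ 0.6461 -0.3078] [ 0.6461 -0.3074  0.0674]
top 30.0 [ 0.6458 -0.3105  0.1986]
 box 226 [0.6533 0.1624 0.054 ] 0.0030076769948818058
 box 226 [0.6488 0.2792 0.0542] 0.002714239524967549
 box 237 [0.4897 0.1605 0.0538] 0.0026079365243083857
 box 233 [0.4909 0.2754 0.0539] 0.0028235267410927096
```

Call:
{"method": "play_rows", "body": {"increments": [[[0,-1,40],[0,0,0],0],[[0,-1,85],[0,0,0],0],[[0,-1,125],[0,0,0],0],[[0,-1,145],[0,0,0],0],[[0,-1,154],[0,0,0],0],[[0,-1,154],[0,0,0],0],[[0,-1,154],[0,0,0],0.6],[[0,-1,154],[0,0,0],0.6],[[0,-1,154],[0,0,0],0.6],[[0,-1,154],[0,0,0],0.6],[[0,-1,154],[0,0,0],0.6],[[0,-1,154],[0,0,0],0.6],[[0,-1,144],[0,0,0],0.6],[[0,-1,124],[0,0,0],0.6],[[0,-1,90],[0,0,0],0.6],[[0,-1,55],[0,0,0],0.6],[[20,-1,25],[0,0,0],0.6],[[50,-1,14],[0,0,0],0.6],[[70,-1,14],[0,0,0],0.6],[[77,-1,14],[0,0,0],0.6]]}}

```text
time: 32.05
ee_pos: [0.5681, -0.3076, 0.1885]
tcp_rot: [-179.9, 0.1, 179.9]
wrist_force: [0.5, 0.6, -1.3]
opening: 0.0562
grasp_force: 30.5
```

Call:
{"method": "play_rows", "body": {"increments": [[[0,20,0],[0,0,0],0.6],[[0,62,0],[0,0,0],0.6],[[0,109,0],[0,0,0],0.6],[[0,156,0],[0,0,0],0.6],[[0,203,0],[0,0,0],0.6],[[0,250,0],[0,0,0],0.6],[[0,297,0],[0,0,0],0.6],[[0,344,0],[0,0,0],0.6],[[0,391,0],[0,0,0],0.6],[[0,438,0],[0,0,0],0.6],[[0,480,0],[0,0,0],0.6],[[0,510,0],[0,0,0],0.6],[[0,524,0],[0,0,0],0.6],[[0,526,10],[0,0,0],0.6],[[0,526,40],[0,0,0],0.6],[[0,526,75],[0,0,0],0.6],[[0,526,110],[0,0,0],0.6],[[0,526,130],[0,0,0],0.6],[[0,526,140],[0,0,0],0.6],[[0,526,140],[0,0,0],0.6]]}}

```text
time: 34.05
ee_pos: [0.5687, 0.2176, 0.0447]
tcp_rot: [-179.9, -0.1, 179.9]
wrist_force: [0.2, 0.6, -1.2]
opening: 0.0559
grasp_force: 30.6
```

Call:
{"method": "play_rows", "body": {"increments": [[[0,0,6],[0,0,0],0.6],[[0,0,10],[0,0,0],0.6],[[0,0,12],[0,0,0],0.6],[[0,0,12],[0,0,0],0.6],[[0,0,12],[0,0,0],0.6]]}}

```text
time: 34.55
ee_pos: [0.5698, 0.2188, 0.0352]
tcp_rot: [180.0, 0.1, 180.0]
wrist_force: [-1.6, -2.6, 5.1]
opening: 0.0564
grasp_force: 32.2
```

Call:
{"method": "play_rows", "body": {"increments": [[[0,0,0],[0,0,0],0.4],[[0,0,0],[0,0,0],0.15],[[0,0,0],[0,0,0],0.15],[[0,0,0],[0,0,0],0.15],[[0,0,-8],[0,0,0],0.15],[[0,0,-30],[0,0,0],0.15],[[0,0,-70],[0,0,0],0.15],[[0,0,-115],[0,0,0],0.15],[[0,0,-155],[0,0,0],0.0],[[15,-45,-165],[0,0,0],0.0],[[30,-90,-165],[0,0,0],0.0],[[42,-138,-165],[0,0,0],0.0],[[42,-187,-165],[0,0,0],0.0],[[42,-230,-165],[0,0,0],0.0],[[42,-246,-165],[0,0,0],0.0],[[42,-246,-165],[0,0,0],0.0],[[42,-246,-165],[0,0,0],0.0]]}}

```text
time: 36.25
ee_pos: [0.5273, -0.0271, 0.1996]
tcp_rot: [180.0, 0.0, 179.9]
wrist_force: [-0.3, 0.9, 0.3]
opening: 0.0854
grasp_force: 0.0
```

```bash
python3 see.py
python3 - <<'E'
from h import *
np.set_printoptions(precision=4,suppress=True)
for n in ("wrist","top"):
    p,W,o=look(n); z=W[...,2]
    print(n,o["ee_pos"])
    if n=="top": cv2.imwrite("pics/t5.png",cv2.resize(p[100:290,90:340,::-1],None,fx=3,fy=3))
    m=(z>.006)&(z<.05)&(W[...,1]>-.065)&(W[...,1]<.015)&(W[...,0]>.30)&(W[...,0]<.63)
    for b,a,c in blobs(m,200):
        w=W[b]; print("probe",a,c,cv2.minAreaRect((w[:,:2]*1000).astype(np.float32)))
        for lo in np.arange(.34,.60,.02):
            s=w[(w[:,0]>lo)&(w[:,0]<lo+.02)]
            if len(s)>5: print("  %.2f y %.4f..%.4f zmax %.4f"%(lo,s[:,1].min(),s[:,1].max(),s[:,2].max()))
        print("  x",w[:,0].min(),w[:,0].max())
E
```

```text
wrist 36.25 [ 0.5273 -0.0271  0.1996]
 box 866 [0.4497 0.219  0.0641] 0.0005360483955223004
 box 2855 [0.4879 0.1583 0.0531] 0.0020847107135399173
 box 1513 [0.4917 0.2569 0.0489] 0.0044142941394144175
 box 2799 [0.5665 0.2113 0.0512] 0.004213207830641371
 box 1215 [0.6406 0.1658 0.0525] 0.0028026887386629062
 box 1808 [0.6729 0.2844 0.0512] 0.004270562842978336
top 36.3 [ 0.5273 -0.0266  0.1995]
 box 211 [0.6812 0.2898 0.0545] 0.002453634608654404
 box 87 [0.6548 0.1756 0.0545] 0.0022011905671295677
 box 213 [0.5703 0.2179 0.0541] 0.002617772167678165
 box 215 [0.4914 0.2756 0.0543] 0.002512005722440249
 box 78 [0.4906 0.1745 0.0545] 0.002217057612387335
wrist [ 0.5274 -0.0263  0.1994]
probe 4974 [316.8422 133.6084] ((482.07861328125, -29.031795501708984), (32.0159797668457, 226.35543823242188), 89.42613220214844)
  0.36 y -0.0426..-0.0128 zmax 0.0267
  0.38 y -0.0361..-0.0201 zmax 0.0268
  0.40 y -0.0362..-0.0208 zmax 0.0259
  0.42 y -0.0363..-0.0207 zmax 0.0265
  0.44 y -0.0364..-0.0207 zmax 0.0258
  0.46 y -0.0366..-0.0215 zmax 0.0265
  0.48 y -0.0367..-0.0214 zmax 0.0265
  0.50 y -0.0369..-0.0213 zmax 0.0256
  0.52 y -0.0370..-0.0222 zmax 0.0258
  0.54 y -0.0457..-0.0137 zmax 0.0346
  0.56 y -0.0459..-0.0143 zmax 0.0345
  0.58 y -0.0461..-0.0141 zmax 0.0343
  x 0.3687595428050633 0.5953367542902528
top [ 0.5274 -0.0262  0.1993]
```

View pics/t5.png

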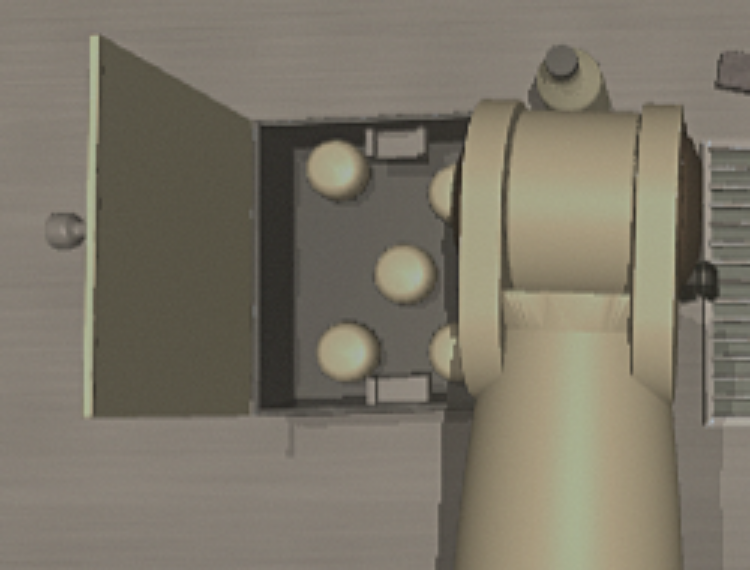

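All five cheeses now stand in the box. One was knocked to (0.681, 0.290), but it is still flat and inside. The crop shows the lid open on the left and the ledges at about (398,143) and (400,388). Next I'll pick the probe at its balance point (0.530, -0.0296).

Call:
{"method": "play_rows", "body": {"increments": [[[-3,-3,40],[0,0,0],0],[[-3,-3,85],[0,0,0],0],[[-3,-3,125],[0,0,0],0],[[-3,-3,155],[0,0,0],0],[[-3,-3,170],[0,0,0],0],[[-3,-3,175],[0,0,0],0],[[-3,-3,175],[0,0,0],0],[[-3,-3,175],[0,0,0],0.5],[[-3,-3,175],[0,0,0],1],[[-3,-3,175],[0,0,0],1],[[-3,-3,175],[0,0,0],1],[[-3,-3,175],[0,0,0],1],[[-3,-3,175],[0,0,0],1],[[-3,-3,175],[0,0,0],1],[[-3,-3,175],[0,0,0],1]], "grip_force": 60}}

```text
time: 37.95
ee_pos: [0.5303, -0.0303, 0.0242]
tcp_rot: [-180.0, -0.0, 180.0]
wrist_force: [0.4, -0.0, 0.5]
opening: 0.0001
grasp_force: 0.0
```

Run:
```python
from h import *
o=telemetry.get_obs(); print(o["opening"],o["grasp_force"],o["ee_pos"])
p,W,o=look("wrist"); cv2.imwrite("pics/w6.png",p[...,::-1])
```

```text
5.2694412664761406e-05 0.0 [ 0.53025309 -0.03026446  0.02416204]
```

View pics/w6.png

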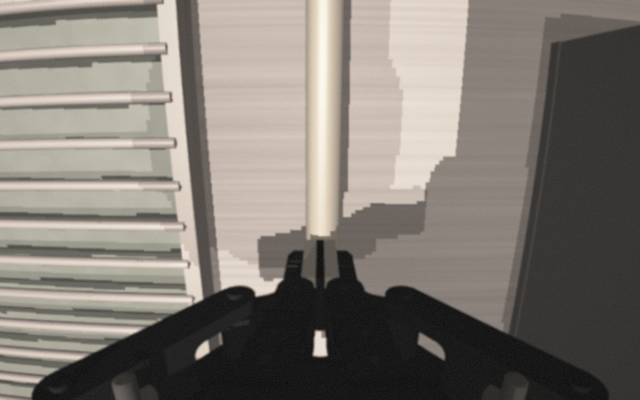

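Run:
```python
from h import *
np.set_printoptions(precision=4,suppress=True)
p,W,o=look("wrist")
for r in (225,232,236,240,244,250,256,262,270,280):
    print(r,[ (W[r,c]*1000).round(0).tolist() for c in (296,308,315,320,326,334,346)])
p,W,o=look("scene"); cv2.imwrite("pics/s6.png",cv2.resize(p[130:250,270:390,::-1],None,fx=5,fy=5,interpolation=cv2.INTER_CUBIC))
```

```text
225 [[525.0, -43.0, 1.0], [517.0, -36.0, 21.0], [516.0, -33.0, 24.0], [516.0, -30.0, 24.0], [516.0, -28.0, 24.0], [517.0, -24.0, 21.0], [525.0, -17.0, 1.0]]
232 [[529.0, -43.0, -1.0], [521.0, -36.0, 21.0], [520.0, -33.0, 23.0], [519.0, -30.0, 24.0], [519.0, -28.0, 24.0], [520.0, -24.0, 21.0], [529.0, -16.0, -0.0]]
236 [[531.0, -43.0, 1.0], [522.0, -36.0, 21.0], [521.0, -33.0, 24.0], [521.0, -30.0, 24.0], [521.0, -28.0, 24.0], [522.0, -24.0, 22.0], [531.0, -16.0, 1.0]]
240 [[533.0, -43.0, 0.0], [520.0, -36.0, 33.0], [520.0, -33.0, 33.0], [520.0, -30.0, 32.0], [519.0, -28.0, 33.0], [520.0, -24.0, 32.0], [534.0, -16.0, -1.0]]
244 [[535.0, -43.0, 1.0], [519.0, -35.0, 37.0], [519.0, -32.0, 37.0], [520.0, -30.0, 37.0], [520.0, -28.0, 36.0], [520.0, -24.0, 37.0], [535.0, -16.0, 1.0]]
250 [[524.0, -41.0, 34.0], [519.0, -35.0, 43.0], [520.0, -32.0, 42.0], [520.0, -30.0, 43.0], [519.0, -28.0, 44.0], [520.0, -25.0, 42.0], [524.0, -19.0, 34.0]]
256 [[524.0, -40.0, 40.0], [519.0, -35.0, 49.0], [520.0, -32.0, 48.0], [520.0, -30.0, 48.0], [520.0, -28.0, 49.0], [520.0, -25.0, 49.0], [523.0, -19.0, 40.0]]
262 [[523.0, -40.0, 46.0], [520.0, -35.0, 53.0], [520.0, -32.0, 54.0], [520.0, -30.0, 53.0], [520.0, -28.0, 53.0], [519.0, -25.0, 54.0], [524.0, -20.0, 45.0]]
270 [[523.0, -39.0, 53.0], [519.0, -35.0, 60.0], [520.0, -32.0, 59.0], [520.0, -30.0, 59.0], [520.0, -28.0, 59.0], [520.0, -25.0, 60.0], [524.0, -20.0, 52.0]]
280 [[518.0, -38.0, 71.0], [519.0, -34.0, 69.0], [520.0, -32.0, 66.0], [521.0, -30.0, 65.0], [521.0, -28.0, 65.0], [518.0, -26.0, 70.0], [518.0, -22.0, 71.0]]
```

View pics/s6.png

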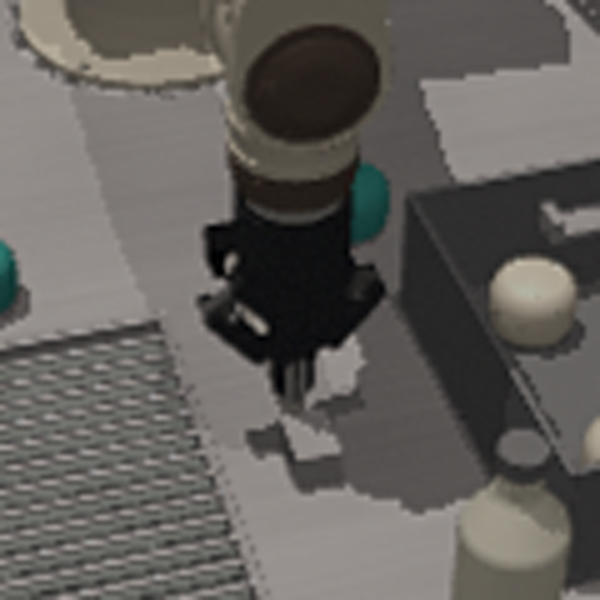

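The depth readings put the shut fingertips at z≈0.029, above the stem's top at 0.024, so they reach about 20 mm less than stated. I'll open and go lower while watching the force.

Call:
{"method": "play_rows", "body": {"increments": [[[0,0,-4],[0,0,0],0.6],[[0,0,-4],[0,0,0],0.4],[[0,0,-4],[0,0,0],0.3],[[0,0,-4],[0,0,0],0.3],[[0,0,-4],[0,0,0],0.3],[[0,0,4],[0,0,0],0.3],[[0,0,9],[0,0,0],0.3],[[0,0,13],[0,0,0],0.3],[[0,0,13],[0,0,0],0.3],[[0,0,13],[0,0,0],0.3]]}}

```text
time: 39.1
ee_pos: [0.5302, -0.0302, 0.011]
tcp_rot: [180.0, -0.0, 180.0]
wrist_force: [0.5, 0.1, -0.4]
opening: 0.0601
grasp_force: 0.0
```

Run:
```python
from h import *
p,W,o=look("wrist"); print(o["ee_pos"],o["opening"],o["wrist_force"])
z=W[...,2]; T=W[...,0]
# dark finger pixels: lowest seen height of each side
dark=(p.max(-1)<110)&(W[...,0]>.505)&(W[...,0]<.56)&(z>.006)
for lo,hi in((150,318),(322,490)):
    m=dark.copy(); m[:,:lo]=0;m[:,hi:]=0
    w=W[m]; i=np.argsort(w[:,2])[:400:40]; print((w[i]*1000).round(0).tolist())
cv2.imwrite("pics/w7.png",p[150:,:,::-1])
```

```text
[ 0.53015461 -0.03024633  0.01100475] 0.06009891011706626 [ 0.46389373  0.10731821 -0.39683556]
[[541.0, -90.0, 6.0], [512.0, -90.0, 7.0], [510.0, -91.0, 7.0], [531.0, -90.0, 8.0], [551.0, -38.0, 8.0], [546.0, -91.0, 8.0], [542.0, -91.0, 9.0], [509.0, -90.0, 9.0], [512.0, -90.0, 10.0], [551.0, -45.0, 10.0]]
[[551.0, -19.0, 6.0], [551.0, -18.0, 9.0], [550.0, -20.0, 11.0], [551.0, -21.0, 14.0], [551.0, -18.0, 16.0], [517.0, -22.0, 18.0], [519.0, -22.0, 19.0], [522.0, -22.0, 19.0], [530.0, -1.0, 20.0], [524.0, -1.0, 21.0]]
```

View pics/w7.png

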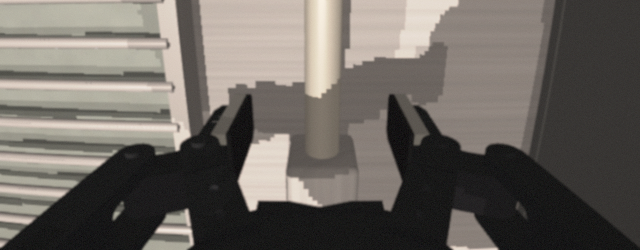

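The tips are about 9 mm behind the TCP at this opening. The head's face at x=0.551 confirms the TCP is at the balance point. I'll lower a little further and close.

Call:
{"method": "play_rows", "body": {"increments": [[[0,0,4],[0,0,0],0.3],[[0,0,7],[0,0,0],0.3],[[0,0,7],[0,0,0],0.6],[[0,0,7],[0,0,0],1],[[0,0,7],[0,0,0],1],[[0,0,7],[0,0,0],1],[[0,0,7],[0,0,0],1],[[0,0,7],[0,0,0],1],[[0,0,7],[0,0,0],1]]}}

```text
time: 40.05
ee_pos: [0.5304, -0.0303, 0.0045]
tcp_rot: [-180.0, 0.0, 180.0]
wrist_force: [-1.3, -1.0, 4.6]
opening: 0.0141
grasp_force: 58.8
```

Call:
{"method": "play_rows", "body": {"increments": [[[0,0,-3],[0,0,0],1],[[0,0,-8],[0,0,0],1],[[0,0,-18],[0,0,0],1],[[0,0,-35],[0,0,0],1],[[0,0,-60],[0,0,0],1],[[0,0,-95],[0,0,0],1],[[0,0,-130],[0,0,0],1],[[0,0,-160],[0,0,0],1],[[0,0,-180],[0,0,0],1],[[0,0,-190],[0,0,0],1],[[0,0,-195],[0,0,0],1],[[0,0,-195],[0,0,0],1],[[0,0,-195],[0,0,0],1]]}}

```text
time: 41.35
ee_pos: [0.5299, -0.0302, 0.198]
tcp_rot: [180.0, -0.1, 180.0]
wrist_force: [-0.6, 0.3, -1.7]
opening: 0.0136
grasp_force: 58.5
```

```bash
cat > probe.py <<'E'
from h import *
np.set_printoptions(precision=4,suppress=True)
p,W,o=look("wrist"); print(o["ee_pos"],o["opening"],o["torque"])
T=R.from_euler("xyz",o["tcp_rot"],degrees=True).as_matrix(); t=(W-o["ee_pos"])@T   # tool axes
m=(abs(t[...,1])<.03)&(t[...,0]>.014)&(t[...,0]<.2)&(t[...,2]>-.04)&(t[...,2]<.06)
for b,a,c in blobs(m,300):
    w=t[b]; s=w[(w[:,0]<.15)&(abs(w[:,1])<.012)]; e=w[w[:,0]>.172]
    print(a,c,w.min(0),w.max(0))
    xs,ys,zs=[],[],[]
    for lo in np.arange(.02,.15,.01):
        q=s[(s[:,0]>lo)&(s[:,0]<lo+.01)]
        if len(q)>8: xs.append(lo+.005);ys.append((q[:,1].min()+q[:,1].max())/2);zs.append(np.percentile(q[:,2],5))
    if len(xs)>3: print("stem y,yaw deg",np.polyfit(xs,ys,1)*[57.3,1],"top z, pitch deg",np.polyfit(xs,zs,1)*[57.3,1])
E
python3 probe.py
```

```text
[ 0.5299 -0.0302  0.198 ] 0.013575093394974055 [ 0.0362 -0.0349  0.0102]
10004 [320.557  117.2274] [ 0.014 -0.008 -0.022] [ 0.1046  0.0086 -0.0112]
stem y,yaw deg [ 0.5189 -0.0004] top z, pitch deg [-0.0835 -0.0203]
```

Call:
{"method": "play_rows", "body": {"increments": [[[0,10,0],[0,0,0],1],[[0,30,0],[0,0,0],1],[[0,60,0],[0,0,0],1],[[0,95,0],[0,0,0],1],[[0,130,0],[0,0,0],1],[[-5,165,0],[0,0,-0.5],1],[[-20,195,0],[0,0,-1],1],[[-40,220,0],[0,0,-1.9],1],[[-65,240,0],[0,0,-1.9],1],[[-88,249,0],[0,0,-1.9],1],[[-102,249,0],[0,0,-1.9],1],[[-107,249,0],[0,0,-1.9],1],[[-107,249,0],[0,0,-1.9],1],[[-107,249,0],[0,0,-1.9],1],[[-107,249,0],[0,0,-1.9],1]]}}

```text
time: 42.9
ee_pos: [0.6368, 0.2186, 0.1997]
tcp_rot: [180.0, 0.0, -178.1]
wrist_force: [0.0, 0.6, -1.6]
opening: 0.0137
grasp_force: 58.7
```

```bash
cat > ledge.py <<'E'
from h import *
np.set_printoptions(precision=4,suppress=True)
p,W,o=look("wrist"); z=W[...,2]; x=W[...,0]; y=W[...,1]
rim=(z>.098)&(z<.112)
xs,L,Q=[],[],[]
for lo in np.arange(.44,.66,.02):
    s=rim&(x>lo)&(x<lo+.02); l=y[s&(y<.12)]; q=y[s&(y>.32)]
    if len(l)>5 and len(q)>5: xs.append(lo+.01); L.append(l.min()); Q.append(q.min())
if len(xs)>2: print("outer left fit",np.polyfit(xs,L,1),"inner right fit",np.polyfit(xs,Q,1)); print("centre y at .575:",(np.polyval(np.polyfit(xs,L,1),.575)+np.polyval(np.polyfit(xs,Q,1),.575)+.006)/2)
n=rim&(y>.13)&(y<.31)&(x<.46); print("near rim x",np.percentile(x[n],[1,99]) if n.any() else None)
# lips of near ledge: tops at z~.076; tray between at .064
for nm,a,b in (("lip",.071,.081),("tray",.061,.068)):
    s=(z>a)&(z<b)&(x>.438)&(x<.470)&(y>.17)&(y<.27)
    yy=np.sort(y[s]); 
    if len(yy): print(nm,len(yy),np.histogram(yy,bins=np.arange(.176,.262,.004))[0],yy[0],yy[-1])
cv2.imwrite("pics/w8.png",p[...,::-1])
E
python3 ledge.py; python3 probe.py
```

```text
outer left fit [0.0248 0.0694] inner right fit [0.0226 0.3295]
centre y at .575: 0.21607483409490827
near rim x None
[0.6369 0.2186 0.1998] 0.013517547239516935 [0.0396 0.0701 0.0041]
9996 [320.5346 117.2559] [ 0.014  -0.0081 -0.0219] [ 0.1043  0.0084 -0.011 ]
stem y,yaw deg [ 0.4578 -0.0004] top z, pitch deg [ 0.011  -0.0203]
```

View pics/w8.png

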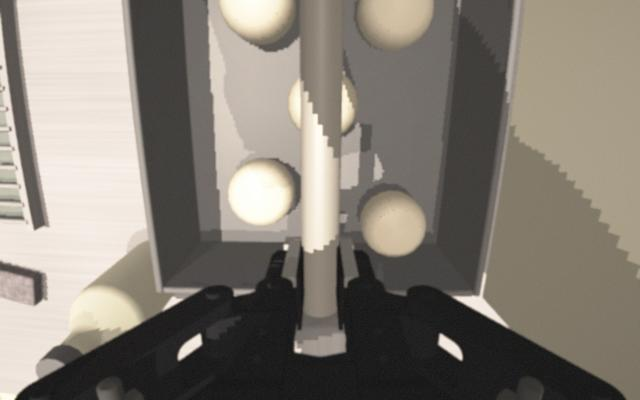

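The probe hangs level over the box and parallel to it (1.4°), with the five cheeses below and the slot centred at y≈0.217. Lowering it now.

Call:
{"method": "play_rows", "body": {"increments": [[[0,0,15],[0,0,0],1],[[0,0,40],[0,0,0],1],[[0,0,70],[0,0,0],1],[[0,0,95],[0,0,0],1],[[0,0,110],[0,0,0],1],[[0,0,118],[0,0,0],1],[[0,0,122],[0,0,0],1],[[0,0,124],[0,0,0],1],[[0,0,124],[0,0,0],1],[[0,0,124],[0,0,0],1]]}}

```text
time: 44.0
ee_pos: [0.6378, 0.2189, 0.0762]
tcp_rot: [180.0, 0.1, -178.1]
wrist_force: [-0.1, 0.4, -2.8]
opening: 0.0136
grasp_force: 58.7
```

```bash
python3 - <<'E'
from h import *
p,W,o=look("wrist"); print(o["ee_pos"],o["wrist_force"],o["torque"])
p,W,o=look("top"); cv2.imwrite("pics/t9.png",cv2.resize(p[110:260,160:290,::-1],None,fx=4,fy=4,interpolation=cv2.INTER_CUBIC))
E
python3 ledge.py
```

```text
[0.63781838 0.21886076 0.07615735] [-0.10566075  0.40668879 -2.77093685] [0.02430522 0.01266174 0.01284777]
outer left fit [-0.0623  0.1261] inner right fit [0.0226 0.3288]
centre y at .575: 0.21900698308434619
near rim x None
```

View pics/w8.png

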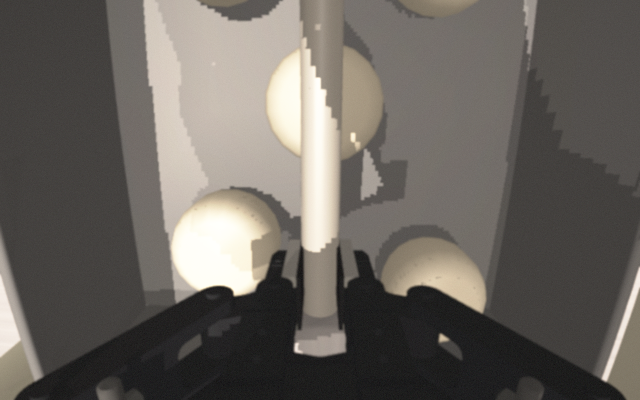

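The probe's underside is already between the lips with no side force (weight only), so it fits. Lowering the last 9 mm.

Call:
{"method": "play_rows", "body": {"increments": [[[0,0,3],[0,0,0],1],[[0,0,6],[0,0,0],1],[[0,0,8],[0,0,0],1],[[0,0,8],[0,0,0],1],[[0,0,8],[0,0,0],1]]}}

```text
time: 44.65
ee_pos: [0.6375, 0.2187, 0.0685]
tcp_rot: [180.0, 0.1, -178.1]
wrist_force: [-3.4, -0.9, 7.6]
opening: 0.0139
grasp_force: 59.7
```

Call:
{"method": "play_rows", "body": {"increments": [[[0,0,-1],[0,0,0],1],[[0,0,-1],[0,0,0],0.7],[[0,0,-1],[0,0,0],0.5],[[0,0,-1],[0,0,0],0.5],[[0,0,-1],[0,0,0],0.5],[[0,0,-10],[0,0,0],0.5],[[0,0,-35],[0,0,0],0.5],[[0,0,-75],[0,0,0],0.5],[[0,0,-120],[0,0,0],0.5],[[10,-10,-160],[0,0,0],0.5],[[40,-40,-190],[0,0,0],0.5],[[80,-80,-190],[0,0,0],0.5],[[120,-120,-190],[0,0,0],0.5],[[150,-155,-190],[0,0,0],0.5],[[180,-195,-190],[0,0,0],0.5],[[180,-200,-190],[0,0,0],0.5],[[180,-200,-190],[0,0,0],0.5]]}}

```text
time: 46.35
ee_pos: [0.4634, 0.0115, 0.2587]
tcp_rot: [-180.0, 0.1, -178.3]
wrist_force: [-0.1, 0.8, -0.1]
opening: 0.0427
grasp_force: 0.0
```

Run:
```python
from h import *
np.set_printoptions(precision=4,suppress=True)
p,W,o=look("top"); print(o["ee_pos"]); z=W[...,2];x=W[...,0];y=W[...,1]
cv2.imwrite("pics/t10.png",cv2.resize(p[90:270,90:300,::-1],None,fx=3.5,fy=3.5,interpolation=cv2.INTER_CUBIC))
roi=(x>.43)&(x<.72)&(y>.1)&(y<.335)
m=roi&(z>.068)&(z<.1)
for b,a,c in blobs(m,30):
    w=W[b]; print("pb",a,c,w.min(0),w.max(0))
    for lo in np.arange(.44,.71,.02):
        s=w[(w[:,0]>lo)&(w[:,0]<lo+.02)]
        if len(s)>3: print("  %.2f y %.4f..%.4f z %.4f"%(lo,s[:,1].min(),s[:,1].max(),np.median(s[:,2])))
m=roi&(z>.045)&(z<.06)
for b,a,c in blobs(m,40): print("ch",a,W[b].mean(0))
m=(y>.33)&(z>.12)&(x>.42)&(x<.73); w=W[m]; print("lid",w.min(0),w.max(0),w[w[:,2]>w[:,2].max()-.02].mean(0))
```

```text
[0.4634 0.0115 0.2587]
pb 511 [220.9022 149.4266] [0.6242 0.1012 0.068 ] [0.7177 0.3322 0.0999]
  0.62 y 0.2119..0.2278 z 0.0864
  0.64 y 0.2058..0.2343 z 0.0875
  0.66 y 0.2043..0.2373 z 0.0966
  0.68 y 0.1905..0.2496 z 0.0945
  0.70 y 0.1012..0.3322 z 0.0828
ch 301 [0.6835 0.2915 0.0533]
ch 264 [0.6518 0.1629 0.0532]
ch 83 [0.4879 0.2937 0.0534]
lid [0.4263 0.3471 0.12  ] [0.7169 0.4147 0.376 ] [0.5693 0.3655 0.3673]
```

View pics/t10.png

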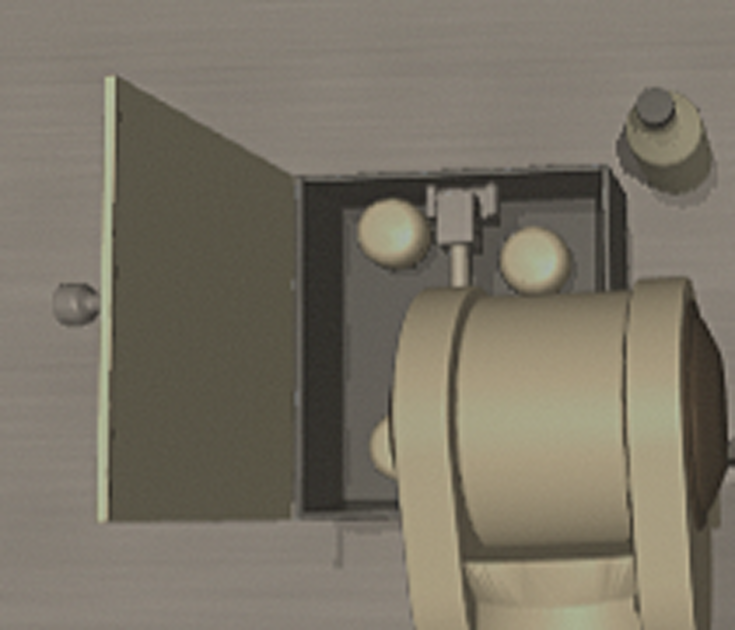

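The head lies in the far slot, between the lips and with its top at z≈0.096. The lid stands upright with its edge at y≈0.366. To push the lid from behind, I'll shut the gripper, go around the near side and turn it slim-side to the lid.

Call:
{"method": "play_rows", "body": {"increments": [[[35,23,0],[0,0,8],1],[[70,46,0],[0,0,16],1],[[105,69,0],[0,0,24],1],[[141,92,0],[0,0,32],1],[[143,132,-8],[0,0,40],1],[[145,172,-16],[0,0,48],1],[[147,212,-24],[0,0,56],1],[[149,252,-32],[0,0,64],1],[[151,292,-40],[0,0,72],1],[[153,332,-48],[0,0,80],1],[[155,372,-56],[0,0,88],1],[[157,412,-64],[0,0,91.9],1],[[159,453,-70],[0,0,91.9],1],[[159,453,-70],[0,0,91.9],1],[[159,453,-70],[0,0,91.9],1],[[159,453,-70],[0,0,91.9],1]], "grip_force": 40}}

```text
time: 48.0
ee_pos: [0.29, 0.4607, 0.327]
tcp_rot: [-180.0, 0.0, 90.0]
wrist_force: [-0.4, -0.6, -0.4]
opening: -0.0002
grasp_force: 0.0
```

Run:
```python
from h import *
np.set_printoptions(precision=4,suppress=True)
o=telemetry.get_obs(); print(o["ee_pos"],o["tcp_rot"],o["q"],o["opening"])
p,W,o=look("top"); z=W[...,2];x=W[...,0];y=W[...,1]
roi=(x>.43)&(x<.72)&(y>.1)&(y<.335)
m=roi&(z>.068)&(z<.1)
for b,a,c in blobs(m,30):
    w=W[b]
    for lo in np.arange(.44,.71,.02):
        s=w[(w[:,0]>lo)&(w[:,0]<lo+.02)]
        if len(s)>3: print("  %.2f y %.4f..%.4f z %.4f"%(lo,s[:,1].min(),s[:,1].max(),np.median(s[:,2])))
for b,a,c in blobs(roi&(z>.045)&(z<.06),40): print("ch",a,W[b].mean(0))
m=(y>.33)&(y<.39)&(x>.42)&(x<.73); m[:,:90]=0
for zl in (.14,.2,.26,.32,.36):
    w=W[m&(abs(z-zl)<.01)&(x<.55)]; print("lid inner",zl,len(w),w[:,1].mean() if len(w) else 0)
```

```text
[0.29   0.4607 0.327 ] [-179.9863    0.0266   90.0161] [ 57.8104   7.9202  24.5791 106.6887  -0.0025 147.7943] -0.0002357981659409106
  0.44 y 0.1980..0.2464 z 0.0933
  0.46 y 0.1985..0.2458 z 0.0957
  0.48 y 0.2075..0.2230 z 0.0870
  0.50 y 0.2079..0.2229 z 0.0869
  0.52 y 0.2089..0.2229 z 0.0868
  0.54 y 0.2109..0.2224 z 0.0878
  0.56 y 0.2107..0.2245 z 0.0873
  0.58 y 0.2104..0.2242 z 0.0873
  0.60 y 0.2113..0.2243 z 0.0869
  0.62 y 0.2117..0.2285 z 0.0877
  0.64 y 0.2068..0.2346 z 0.0874
  0.66 y 0.2031..0.2376 z 0.0961
  0.68 y 0.1901..0.2500 z 0.0945
  0.70 y 0.1013..0.3348 z 0.0838
  0.44 y 0.1850..0.1967 z 0.0756
ch 288 [0.6819 0.29   0.0531]
ch 270 [0.6517 0.1636 0.0531]
ch 141 [0.5695 0.2061 0.0525]
ch 44 [0.5694 0.2388 0.0537]
ch 282 [0.4907 0.2764 0.0529]
ch 282 [0.489  0.1615 0.0528]
lid inner 0.14 143 0.35216745195187893
lid inner 0.2 178 0.35527741624680464
lid inner 0.26 201 0.3561576667609461
lid inner 0.32 249 0.3596488093722428
lid inner 0.36 299 0.36205165398583933
```

Both probe ends sit level in the slots and all five cheeses are flat. Now moving behind the lid.

Call:
{"method": "play_rows", "body": {"increments": [[[0,40,0],[0,0,0],1],[[0,85,0],[0,0,0],1],[[0,130,0],[0,0,0],1],[[0,160,0],[0,0,0],1],[[0,170,0],[0,0,0],1],[[0,170,0],[0,0,0],1],[[-20,170,0],[0,0,0],1],[[-40,170,0],[0,0,0],1],[[-55,170,0],[0,0,0],1],[[-65,170,0],[0,0,0],1],[[-70,170,0],[0,0,0],1],[[-70,170,0],[0,0,0],1],[[-70,170,0],[0,0,0],1]]}}

```text
time: 49.35
ee_pos: [0.46, 0.3907, 0.3273]
tcp_rot: [180.0, -0.0, 90.0]
wrist_force: [0.7, -0.7, 0.6]
opening: -0.0
grasp_force: 0.0
```

Call:
{"method": "play_rows", "body": {"increments": [[[-11,0,0],[0,0,0],1],[[-22,0,1],[0,0,0],1],[[-35,0,2],[0,0,0],1],[[-48,0,2],[0,0,0],1],[[-61,0,3],[0,0,0],1],[[-74,0,6],[0,0,0],1],[[-86,0,9],[0,0,0],1],[[-99,0,12],[0,0,0],1],[[-111,0,17],[0,0,0],1],[[-123,0,22],[0,0,0],1],[[-135,0,27],[0,0,0],1],[[-146,0,34],[0,0,0],1],[[-157,0,41],[0,0,0],1],[[-168,0,48],[0,0,0],1],[[-168,0,48],[0,0,0],1]]}}

```text
time: 50.85
ee_pos: [0.4597, 0.2207, 0.2782]
tcp_rot: [-179.9, 0.1, 89.9]
wrist_force: [0.2, 0.0, 0.4]
opening: -0.0001
grasp_force: 0.0
```

```bash
cat > lid.py <<'E'
from h import *
p,W,o=look("top"); print(o["ee_pos"],o["wrist_force"])
z=W[...,2];x=W[...,0];y=W[...,1]
m=(x>.62)&(x<.70)&(y>.07)&(y<.36)&(z>.1)&(z<.42)&(p.min(-1)>100)
w=W[m]
if len(w)>20:
    a=np.polyfit(w[:,1],w[:,2],1); print(len(w),"lid angle deg",np.degrees(np.arctan(-a[0])),w.min(0),w.max(0))
E
python3 lid.py
```

```text
[0.45969349 0.22073267 0.27818658] [0.17313909 0.04774676 0.35229549]
1202 lid angle deg 36.52816549007 [0.62001246 0.08828546 0.10006131] [0.69999076 0.35986703 0.31712371]
```

Call:
{"method": "play_rows", "body": {"increments": [[[-10,0,9],[0,0,0],1],[[-20,0,18],[0,0,0],1],[[-29,0,27],[0,0,0],1],[[-37,0,37],[0,0,0],1],[[-45,0,47],[0,0,0],1],[[-52,0,58],[0,0,0],1],[[-58,0,70],[0,0,0],1],[[-64,0,81],[0,0,0],1],[[-70,0,93],[0,0,0],1],[[-74,0,106],[0,0,0],1],[[-78,0,118],[0,0,0],1],[[-82,0,131],[0,0,0],1],[[-84,0,140],[0,0,0],1],[[-85,0,148],[0,0,0],1],[[-85,0,148],[0,0,0],1]]}}

```text
time: 52.4
ee_pos: [0.4596, 0.1371, 0.13]
tcp_rot: [-179.9, 0.0, 90.0]
wrist_force: [-1.0, 0.4, -0.1]
opening: 0.0001
grasp_force: 0.0
```

```bash
python3 lid.py
```

```text
[0.45964371 0.13712885 0.12996512] [-0.99228977  0.37483226 -0.06085957]
2411 lid angle deg 4.866050936862777 [0.62002502 0.08875919 0.10956776] [0.69999267 0.353596   0.14342566]
```

Call:
{"method": "play_rows", "body": {"increments": [[[0,0,4],[0,0,0],1],[[0,0,8],[0,0,0],1],[[0,0,12],[0,0,0],1],[[0,0,15],[0,0,0],1],[[0,0,18],[0,0,0],1],[[0,0,20],[0,0,0],1],[[0,0,20],[0,0,0],1],[[0,0,20],[0,0,0],1]]}}

```text
time: 53.25
ee_pos: [0.4601, 0.1374, 0.1111]
tcp_rot: [-180.0, -0.0, 90.0]
wrist_force: [0.8, 0.1, -0.3]
opening: 0.0001
grasp_force: 0.0
```

```bash
python3 lid.py
```

```text
[0.46006822 0.13743638 0.11113139] [ 0.79961806  0.10675117 -0.32802342]
2443 lid angle deg -0.007144666111608126 [0.62002244 0.08725109 0.10855219] [0.69995966 0.35387101 0.12175043]
```

Call:
{"method": "play_rows", "body": {"increments": [[[0,0,1],[0,0,0],1],[[0,0,2],[0,0,0],1],[[0,0,2],[0,0,0],1],[[0,0,2],[0,0,0],1]]}}

```text
time: 53.7
ee_pos: [0.4603, 0.1375, 0.1103]
tcp_rot: [179.9, -0.0, 90.0]
wrist_force: [-2.6, -1.2, 9.7]
opening: -0.0002
grasp_force: 4.6
```

Firm contact at 9.7 N, so the lid is seated. Retreating upward.

Call:
{"method": "play_rows", "body": {"increments": [[[0,0,-5],[0,0,0],1],[[0,0,-30],[0,0,0],1],[[0,0,-75],[0,0,0],1],[[0,-45,-100],[0,0,0],1],[[0,-90,-120],[0,0,0],1],[[0,-120,-120],[0,0,0],1],[[0,-120,-120],[0,0,0],1],[[0,-120,-120],[0,0,0],1],[[0,-120,-120],[0,0,0],1]]}}

```text
time: 54.6
ee_pos: [0.3406, 0.1375, 0.2289]
tcp_rot: [-180.0, 0.0, 90.0]
wrist_force: [-0.9, -0.0, 0.2]
opening: -0.0003
grasp_force: 0.0
```

```bash
python3 lid.py && python3 -c "
from workcell import workorder
print(workorder.job_done())"
```

```text
[0.3406464  0.13750186 0.22894513] [-0.8669423  -0.00706807  0.1879311 ]
2446 lid angle deg -0.05856438553012068 [0.62003199 0.08737037 0.10633883] [0.6999217  0.35495481 0.12139117]
the job is handed in; nothing more can be done
None
```

I handed the job in at about 55 s: all five cheeses stood flat in the box, the probe lay level on both ledges, the lid measured closed, and I kept clear of the spray bottle, brush and bowl; the hand-in returned no verdict.

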